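# Load and start the bench shaker

### The arm

A 6-joint arm with a two-finger parallel gripper is mounted at the origin on the work surface. World frame = base frame: x ahead of the robot, y to its left, z up, the work surface at z = 0. Lengths are in mm, angles in rad, forces in N, time in s.
With the tool pointing down it reaches from about 300 to 775 mm from the base axis. Payload 14.6 kg.
Tool frame: the origin (TCP) lies midway between the tips of the shut fingers; the grasp point (between the pads) lies 19 mm behind it (manip.grasp_offset is the distance from the TCP to the grasp point, in mm); z points along the fingers, y is the line along which they close (so a half turn about z gives the same grasp; the last joint's range is limited). The gripper opens to 94 mm and grips with 3 to 60 N. Pads are 16 mm wide; open, the fingers measure 119 mm over their backs; the gripper's body (75 mm by 177 mm) begins 78 mm behind the grasp point.
Start: joints at [1.13, 0.3, 1.521, -0, 1.321, -0.067], TCP at [200.832, 512.011, 205.446] pointing down, gripper open.
Joint ranges: [-3.03, 3.03], [-0.79, 2.21], [0.23, 2.52], [-1.04, 4.18], [0, 3.07], [-2.55, 2.55]. Speed limits (rad/s): [2.22, 2.22, 2.57, 3.14, 3.14, 3.14].

### API

Orientations are given as [roll, pitch, yaw] about the fixed x, y, z axes, in that order (R = Rz(yaw) Ry(pitch) Rx(roll)).
In Python, from cell import manip, viewer gives the robot as it stands. The module is installed in compiled form; this text tells all that it offers.
- The arm moves only by the tool move_arm, never from a script. Its argument "moves" is a list of rows, each a list of 4 numbers: the shift along the tool's x, y, z in m, then the turn about the tool's z in rad. A call has 1 to 12 rows; each row is the pose to reach, as a shift and turn from the pose commanded when the call began, along the tool's axes at that moment; what a row does not reach only later rows make up. A row lasts 1/10 s, in which the tool goes at most 50 mm and 8.59 degrees, less where a joint would pass 70% of its speed; a pose out of reach is approached as far as the arm can. A call with a gripper value outside its range is refused whole. "jaw" is the finger opening in m, from 0 to 0.094, set as the call begins (left out, the last holds). The fingers move at their own pace and stop on an object; "squeeze" is the grip in N (left out, the last holds). Time passes only in rows, so rows that repeat a pose let the fingers close. It gives the time, the measured TCP pose, the force, the opening and the grip force at its end, in the units of the state.
- manip.read_state(): the state, without advancing time (a new reading comes with each control period).
- viewer.camera(name): name is "scene" or "top" or "wrist"; returns a dict with "frame" (420x560x3 uint8, blue, green, red), "z_map" (420x560 float32, mm along the optical axis (not along the pixel's ray), 0 where there is no reading), "fx", "fy", "cx", "cy" (pixels), "D" ([k1, k2, p1, p2, k3] as OpenCV has them; the pictures are not rectified), "origin" and "orientation" of the camera in the world. Camera axes: x right, y down, z forward; pixel columns grow to the right and rows downward; lengths in mm; the calibration is good to about 2 mm. A picture is of the moment at which its call begins.
- manip.sign_off(): hands the job in; it is judged then, once.
The state is a dict: "clock": time; "joints": joint angles; "qd": joint speeds; "effort": joint torques, N m; "eef_pos": TCP position; "eef_rot": TCP orientation; "wrist_force": force on the tool from outside, world axes, zero at the start; "moment": the same for the moment, N m; "finger_gap": finger opening in mm; "finger_force": force on a finger pad.
Only numpy, scipy, OpenCV 4.12 (cv2) and the standard library are available. Lean on these libraries where they do the work, as an engineer would, in place of code of your own. Each camera call takes 0.05 s, during which the arm holds its last target. There are 200 camera calls.

### The job

First slide the shaker's speed slider all the way back to off. Then stand every amber sample jar that is there on the shaker's platform, inside its guard rim, and cover each jar with one of the loose lids so that it sits fully down and level on the jar's rim; only when all are covered, slide the speed slider up until its grip is level with the red pointer. Do not knock over or shove aside the capped bottles and the brass weight that stand among them.

Things in the scene. Friction and masses are not known exactly. Their poses are not given: they have to be found in the camera images.
- jar1: Amber-brown round open sample jar with two pale pellets inside: 54 mm outside diameter, 42 mm tall, 3 mm wall, 48 mm mouth, 140 g. Origin: centre of its underside, z up. Starts upright on the bench. There are 3 or 4 such jars; the other is then absent.
- jar2: Amber-brown round open sample jar with two pale pellets inside: 54 mm outside diameter, 42 mm tall, 3 mm wall, 48 mm mouth, 140 g. Origin: centre of its underside, z up. Starts upright on the bench. There are 3 or 4 such jars; the other is then absent.
- jar3: Amber-brown round open sample jar with two pale pellets inside: 54 mm outside diameter, 42 mm tall, 3 mm wall, 48 mm mouth, 140 g. Origin: centre of its underside, z up. Starts upright on the bench. There are 3 or 4 such jars; the other is then absent.
- jar4: Amber-brown round open sample jar with two pale pellets inside: 54 mm outside diameter, 42 mm tall, 3 mm wall, 48 mm mouth, 140 g. Origin: centre of its underside, z up. Starts upright on the bench. There are 3 or 4 such jars; the other is then absent.
- lid1: Loose lid, fits any jar: white disc 60 mm across, 4 mm thick; below it a step 41 mm across, 5 mm deep that drops into the jar's mouth; on top a green knob 16 mm across, 22 mm tall. 60 g. Origin: centre of the step's underside, z up; disc underside at 5 mm, knob foot at 9, knob top at 31 mm. Seated, its origin is 37 mm above the jar's. Starts knob up on the bench.
- lid2: Loose lid, fits any jar: white disc 60 mm across, 4 mm thick; below it a step 41 mm across, 5 mm deep that drops into the jar's mouth; on top a green knob 16 mm across, 22 mm tall. 60 g. Origin: centre of the step's underside, z up; disc underside at 5 mm, knob foot at 9, knob top at 31 mm. Seated, its origin is 37 mm above the jar's. Starts knob up on the bench.
- lid3: Loose lid, fits any jar: white disc 60 mm across, 4 mm thick; below it a step 41 mm across, 5 mm deep that drops into the jar's mouth; on top a green knob 16 mm across, 22 mm tall. 60 g. Origin: centre of the step's underside, z up; disc underside at 5 mm, knob foot at 9, knob top at 31 mm. Seated, its origin is 37 mm above the jar's. Starts knob up on the bench.
- lid4: Loose lid, fits any jar: white disc 60 mm across, 4 mm thick; below it a step 41 mm across, 5 mm deep that drops into the jar's mouth; on top a green knob 16 mm across, 22 mm tall. 60 g. Origin: centre of the step's underside, z up; disc underside at 5 mm, knob foot at 9, knob top at 31 mm. Seated, its origin is 37 mm above the jar's. Starts knob up on the bench.
- platform (a point): Centre of the shaker platform's dark mat, on its surface (75 mm above the bench); x along the short side, y along the long side, z up. The platform is 200 x 280 mm outside; its aluminium guard rim is 6 mm thick and 10 mm high above the mat (mat 188 x 268 mm inside it). The shaker is fixed to the bench.
- control: Speed control box, fixed to the bench, cream, 70 x 200 x 35 mm. Origin: centre of its underside; y runs along the slider's track towards higher speed, z up. The dark steel track on top is 40 mm wide and 14 mm high.
- speed (a joint): Speed slider, m of travel along the control box's +y: 0 = off, at the stop at the -y end; 0.12 = full speed. At q the grip's centre is at y = q - 0.06 in the control box's frame.
- speed_top (a point): Centre of the top of the blue slider grip, 89.5 mm above the bench; the grip is a block 28 mm (across the track) x 20 mm (along it) x 40 mm tall.
- pointer: Red pointer fixed beside the track on its +x side, marking the speed to set. Origin: centre of its underside, 28 mm to +x of the track's middle; axes as the control box's. It rises 8 mm above the box. The grip's centre must stand level with it along the track.
- reagent1: Bystander: small closed amber bottle with black cap and paper label, 42 mm across, 70 mm tall, standing on the bench. Origin: centre of its underside. Not part of the job.
- reagent2: Bystander: small closed amber bottle with black cap and paper label, 42 mm across, 70 mm tall, standing on the bench. Origin: centre of its underside. Not part of the job.
- puck: Bystander: brass calibration weight, plain cylinder 50 mm across, 30 mm tall, 300 g, on the bench. Origin: centre of its underside. Not part of the job.
Mind the look-alikes: they are no part of the job. What is shaped like the jar4 but turquoise is not meant. Leave any pink look-alike of the jar1 alone.

How it is judged (in metres and radians):
On the way, in this order (a step that is already met when the one before it is completed fails the run):
1. the speed slider is slid fully back to off (within 6 mm of its stop) (value of joint speed below 0.006 m), for 0.2 s.
2. every jar stands on the platform with a lid seated level on it, the slider still off (x of jar1 in the frame of platform between -0.09 and 0.09 m and y of jar1 in the frame of platform between -0.13 and 0.13 m and z of jar1 in the frame of platform between -0.005 and 0.005 m and angle between each of jar1, jar2, jar3, jar4's own z axis and vertical below 0.06 rad and linear speed of each of jar1, jar2, jar3, jar4 below 0.02 m/s and ((horizontal distance between lid1 and jar1 below 0.007 m and z of lid1 in the frame of jar1 between 0.0335 and 0.0405 m and angle between the z axis of lid1 and the z axis of jar1, either way round below 0.06 rad and angle between lid1's own z axis and vertical below 0.08 rad and linear speed of lid1 below 0.02 m/s) or (horizontal distance between lid2 and jar1 below 0.007 m and z of lid2 in the frame of jar1 between 0.0335 and 0.0405 m and angle between the z axis of lid2 and the z axis of jar1, either way round below 0.06 rad and angle between lid2's own z axis and vertical below 0.08 rad and linear speed of lid2 below 0.02 m/s) or (horizontal distance between lid3 and jar1 below 0.007 m and z of lid3 in the frame of jar1 between 0.0335 and 0.0405 m and angle between the z axis of lid3 and the z axis of jar1, either way round below 0.06 rad and angle between lid3's own z axis and vertical below 0.08 rad and linear speed of lid3 below 0.02 m/s) or (horizontal distance between lid4 and jar1 below 0.007 m and z of lid4 in the frame of jar1 between 0.0335 and 0.0405 m and angle between the z axis of lid4 and the z axis of jar1, either way round below 0.06 rad and angle between lid4's own z axis and vertical below 0.08 rad and linear speed of lid4 below 0.02 m/s)) and x of jar2 in the frame of platform between -0.09 and 0.09 m and y of jar2 in the frame of platform between -0.13 and 0.13 m and z of jar2 in the frame of platform between -0.005 and 0.005 m and ((horizontal distance between lid1 and jar2 below 0.007 m and z of lid1 in the frame of jar2 between 0.0335 and 0.0405 m and angle between the z axis of lid1 and the z axis of jar2, either way round below 0.06 rad and angle between lid1's own z axis and vertical below 0.08 rad and linear speed of lid1 below 0.02 m/s) or (horizontal distance between lid2 and jar2 below 0.007 m and z of lid2 in the frame of jar2 between 0.0335 and 0.0405 m and angle between the z axis of lid2 and the z axis of jar2, either way round below 0.06 rad and angle between lid2's own z axis and vertical below 0.08 rad and linear speed of lid2 below 0.02 m/s) or (horizontal distance between lid3 and jar2 below 0.007 m and z of lid3 in the frame of jar2 between 0.0335 and 0.0405 m and angle between the z axis of lid3 and the z axis of jar2, either way round below 0.06 rad and angle between lid3's own z axis and vertical below 0.08 rad and linear speed of lid3 below 0.02 m/s) or (horizontal distance between lid4 and jar2 below 0.007 m and z of lid4 in the frame of jar2 between 0.0335 and 0.0405 m and angle between the z axis of lid4 and the z axis of jar2, either way round below 0.06 rad and angle between lid4's own z axis and vertical below 0.08 rad and linear speed of lid4 below 0.02 m/s)) and x of jar3 in the frame of platform between -0.09 and 0.09 m and y of jar3 in the frame of platform between -0.13 and 0.13 m and z of jar3 in the frame of platform between -0.005 and 0.005 m and ((horizontal distance between lid1 and jar3 below 0.007 m and z of lid1 in the frame of jar3 between 0.0335 and 0.0405 m and angle between the z axis of lid1 and the z axis of jar3, either way round below 0.06 rad and angle between lid1's own z axis and vertical below 0.08 rad and linear speed of lid1 below 0.02 m/s) or (horizontal distance between lid2 and jar3 below 0.007 m and z of lid2 in the frame of jar3 between 0.0335 and 0.0405 m and angle between the z axis of lid2 and the z axis of jar3, either way round below 0.06 rad and angle between lid2's own z axis and vertical below 0.08 rad and linear speed of lid2 below 0.02 m/s) or (horizontal distance between lid3 and jar3 below 0.007 m and z of lid3 in the frame of jar3 between 0.0335 and 0.0405 m and angle between the z axis of lid3 and the z axis of jar3, either way round below 0.06 rad and angle between lid3's own z axis and vertical below 0.08 rad and linear speed of lid3 below 0.02 m/s) or (horizontal distance between lid4 and jar3 below 0.007 m and z of lid4 in the frame of jar3 between 0.0335 and 0.0405 m and angle between the z axis of lid4 and the z axis of jar3, either way round below 0.06 rad and angle between lid4's own z axis and vertical below 0.08 rad and linear speed of lid4 below 0.02 m/s)) and x of jar4 in the frame of platform between -0.09 and 0.09 m and y of jar4 in the frame of platform between -0.13 and 0.13 m and z of jar4 in the frame of platform between -0.005 and 0.005 m and ((horizontal distance between lid1 and jar4 below 0.007 m and z of lid1 in the frame of jar4 between 0.0335 and 0.0405 m and angle between the z axis of lid1 and the z axis of jar4, either way round below 0.06 rad and angle between lid1's own z axis and vertical below 0.08 rad and linear speed of lid1 below 0.02 m/s) or (horizontal distance between lid2 and jar4 below 0.007 m and z of lid2 in the frame of jar4 between 0.0335 and 0.0405 m and angle between the z axis of lid2 and the z axis of jar4, either way round below 0.06 rad and angle between lid2's own z axis and vertical below 0.08 rad and linear speed of lid2 below 0.02 m/s) or (horizontal distance between lid3 and jar4 below 0.007 m and z of lid3 in the frame of jar4 between 0.0335 and 0.0405 m and angle between the z axis of lid3 and the z axis of jar4, either way round below 0.06 rad and angle between lid3's own z axis and vertical below 0.08 rad and linear speed of lid3 below 0.02 m/s) or (horizontal distance between lid4 and jar4 below 0.007 m and z of lid4 in the frame of jar4 between 0.0335 and 0.0405 m and angle between the z axis of lid4 and the z axis of jar4, either way round below 0.06 rad and angle between lid4's own z axis and vertical below 0.08 rad and linear speed of lid4 below 0.02 m/s)) and value of joint speed below 0.012 m), for 0.3 s.
At the end, for the whole second after the job is handed in: Each jar present stands upright, still, on the mat inside the rim, with a lid seated on it (centred within 7 mm, down within 3.5 mm, level within 0.06 rad); the slider grip is within 6 mm of the red pointer along the track; all released (x of jar1 in the frame of platform between -0.09 and 0.09 m and y of jar1 in the frame of platform between -0.13 and 0.13 m and z of jar1 in the frame of platform between -0.005 and 0.005 m and angle between each of jar1, jar2, jar3, jar4's own z axis and vertical below 0.06 rad and linear speed of each of jar1, jar2, jar3, jar4 below 0.02 m/s and ((horizontal distance between lid1 and jar1 below 0.007 m and z of lid1 in the frame of jar1 between 0.0335 and 0.0405 m and angle between the z axis of lid1 and the z axis of jar1, either way round below 0.06 rad and angle between lid1's own z axis and vertical below 0.08 rad and linear speed of lid1 below 0.02 m/s) or (horizontal distance between lid2 and jar1 below 0.007 m and z of lid2 in the frame of jar1 between 0.0335 and 0.0405 m and angle between the z axis of lid2 and the z axis of jar1, either way round below 0.06 rad and angle between lid2's own z axis and vertical below 0.08 rad and linear speed of lid2 below 0.02 m/s) or (horizontal distance between lid3 and jar1 below 0.007 m and z of lid3 in the frame of jar1 between 0.0335 and 0.0405 m and angle between the z axis of lid3 and the z axis of jar1, either way round below 0.06 rad and angle between lid3's own z axis and vertical below 0.08 rad and linear speed of lid3 below 0.02 m/s) or (horizontal distance between lid4 and jar1 below 0.007 m and z of lid4 in the frame of jar1 between 0.0335 and 0.0405 m and angle between the z axis of lid4 and the z axis of jar1, either way round below 0.06 rad and angle between lid4's own z axis and vertical below 0.08 rad and linear speed of lid4 below 0.02 m/s)) and x of jar2 in the frame of platform between -0.09 and 0.09 m and y of jar2 in the frame of platform between -0.13 and 0.13 m and z of jar2 in the frame of platform between -0.005 and 0.005 m and ((horizontal distance between lid1 and jar2 below 0.007 m and z of lid1 in the frame of jar2 between 0.0335 and 0.0405 m and angle between the z axis of lid1 and the z axis of jar2, either way round below 0.06 rad and angle between lid1's own z axis and vertical below 0.08 rad and linear speed of lid1 below 0.02 m/s) or (horizontal distance between lid2 and jar2 below 0.007 m and z of lid2 in the frame of jar2 between 0.0335 and 0.0405 m and angle between the z axis of lid2 and the z axis of jar2, either way round below 0.06 rad and angle between lid2's own z axis and vertical below 0.08 rad and linear speed of lid2 below 0.02 m/s) or (horizontal distance between lid3 and jar2 below 0.007 m and z of lid3 in the frame of jar2 between 0.0335 and 0.0405 m and angle between the z axis of lid3 and the z axis of jar2, either way round below 0.06 rad and angle between lid3's own z axis and vertical below 0.08 rad and linear speed of lid3 below 0.02 m/s) or (horizontal distance between lid4 and jar2 below 0.007 m and z of lid4 in the frame of jar2 between 0.0335 and 0.0405 m and angle between the z axis of lid4 and the z axis of jar2, either way round below 0.06 rad and angle between lid4's own z axis and vertical below 0.08 rad and linear speed of lid4 below 0.02 m/s)) and x of jar3 in the frame of platform between -0.09 and 0.09 m and y of jar3 in the frame of platform between -0.13 and 0.13 m and z of jar3 in the frame of platform between -0.005 and 0.005 m and ((horizontal distance between lid1 and jar3 below 0.007 m and z of lid1 in the frame of jar3 between 0.0335 and 0.0405 m and angle between the z axis of lid1 and the z axis of jar3, either way round below 0.06 rad and angle between lid1's own z axis and vertical below 0.08 rad and linear speed of lid1 below 0.02 m/s) or (horizontal distance between lid2 and jar3 below 0.007 m and z of lid2 in the frame of jar3 between 0.0335 and 0.0405 m and angle between the z axis of lid2 and the z axis of jar3, either way round below 0.06 rad and angle between lid2's own z axis and vertical below 0.08 rad and linear speed of lid2 below 0.02 m/s) or (horizontal distance between lid3 and jar3 below 0.007 m and z of lid3 in the frame of jar3 between 0.0335 and 0.0405 m and angle between the z axis of lid3 and the z axis of jar3, either way round below 0.06 rad and angle between lid3's own z axis and vertical below 0.08 rad and linear speed of lid3 below 0.02 m/s) or (horizontal distance between lid4 and jar3 below 0.007 m and z of lid4 in the frame of jar3 between 0.0335 and 0.0405 m and angle between the z axis of lid4 and the z axis of jar3, either way round below 0.06 rad and angle between lid4's own z axis and vertical below 0.08 rad and linear speed of lid4 below 0.02 m/s)) and x of jar4 in the frame of platform between -0.09 and 0.09 m and y of jar4 in the frame of platform between -0.13 and 0.13 m and z of jar4 in the frame of platform between -0.005 and 0.005 m and ((horizontal distance between lid1 and jar4 below 0.007 m and z of lid1 in the frame of jar4 between 0.0335 and 0.0405 m and angle between the z axis of lid1 and the z axis of jar4, either way round below 0.06 rad and angle between lid1's own z axis and vertical below 0.08 rad and linear speed of lid1 below 0.02 m/s) or (horizontal distance between lid2 and jar4 below 0.007 m and z of lid2 in the frame of jar4 between 0.0335 and 0.0405 m and angle between the z axis of lid2 and the z axis of jar4, either way round below 0.06 rad and angle between lid2's own z axis and vertical below 0.08 rad and linear speed of lid2 below 0.02 m/s) or (horizontal distance between lid3 and jar4 below 0.007 m and z of lid3 in the frame of jar4 between 0.0335 and 0.0405 m and angle between the z axis of lid3 and the z axis of jar4, either way round below 0.06 rad and angle between lid3's own z axis and vertical below 0.08 rad and linear speed of lid3 below 0.02 m/s) or (horizontal distance between lid4 and jar4 below 0.007 m and z of lid4 in the frame of jar4 between 0.0335 and 0.0405 m and angle between the z axis of lid4 and the z axis of jar4, either way round below 0.06 rad and angle between lid4's own z axis and vertical below 0.08 rad and linear speed of lid4 below 0.02 m/s)) and y of speed_top in the frame of pointer between -0.006 and 0.006 m and velocity of joint speed below 0.01 m/s); the robot touches nothing.
It fails at once if a bystander bottle or the brass weight is shoved more than 6 cm or knocked over (distance of any of reagent1, reagent2, puck from where it was at the start of the episode above 0.06 m or angle between any of reagent1, reagent2, puck's own z axis and vertical above 0.6 rad).
Of jar1, jar2, jar3, jar4 only 3 to 4 are there at a start; the rules pass over those that are not, and their reading is None.
At some moment in a run one of jar1, jar2, jar3, jar4, lid1, lid2, lid3, lid4 may be knocked a few centimetres aside while the robot is not near it.
Once in a run the grip may slacken for a moment while it holds something.
It also fails if it takes over 210 s, if anything falls off the work surface, if the arm or the gripper's body presses on something with over 40 N, if the wrist force passes 120 N, or if a joint passes its speed limit or range.

## Working session

There is one attempt and no reset: what is moved stays moved. The work goes in short steps, Python scripts to look and compute and a tool call to move; the robot and the scene stay as the last step left them, time stands still between calls to the robot, and variables do not carry over. Pictures are saved under pics/ and viewed, at most 14 in all, crops included, and the job is handed in when it is done.

Besides the shell and the picture viewer there is one more tool, called after "Request:" as a command line: name --pt "numbers of a row" for each row, then --argument value for the rest. move_arm: Moves the arm, as the interface text tells. Its arguments: {"type":"object","properties":{"moves":{"type":"array"},"jaw":{"type":"number"},"squeeze":{"type":"number"}},"required":["moves"]}

```bash
mkdir -p pics
cat > h.py <<'E'
import numpy as np, cv2
from cell import manip, viewer
from scipy.spatial.transform import Rotation as R
def cam(n):
    c=viewer.camera(n); c['K']=np.array([[c['fx'],0,c['cx']],[0,c['fy'],c['cy']],[0,0,1.]]); c['D']=np.array(c['D'],float)
    o=np.array(c['orientation'],float)
    c['R']=o if o.shape==(3,3) else R.from_euler('xyz',o).as_matrix()
    c['o']=np.array(c['origin'],float); return c
def ray(c,uv):
    p=cv2.undistortPoints(np.array(uv,float).reshape(-1,1,2),c['K'],c['D']).reshape(-1,2)
    return np.c_[p,np.ones(len(p))]@c['R'].T
def plane(c,uv,z):
    d=ray(c,uv); return c['o']+d*((z-c['o'][2])/d[:,2])[:,None]
def cloud(c):
    h,w=c['z_map'].shape; v,u=np.mgrid[:h,:w]
    d=ray(c,np.c_[u.ravel(),v.ravel()]); return (c['o']+d*c['z_map'].reshape(-1,1)).reshape(h,w,3)
E
python3 - <<'E'
from h import *
for n in ('top','scene'):
    c=cam(n); cv2.imwrite(f'pics/{n}0.png',c['frame']); print(n,c['o'],c['orientation'],c['fx'],c['D'])
print(manip.read_state(), manip.grasp_offset)
E
```

```text
top [ 437.66857781  -30.96397958 1179.75840488] [-3.04109982  0.01834372 -1.57522334] 458.18057400284243 [0.01673827 0.         0.         0.         0.        ]
scene [1220.09673488 -589.4110072   792.09962016] [-2.25231895  0.0162899   0.82736144] 382.26549984261504 [0.00737299 0.         0.         0.         0.        ]
{'clock': 0.1, 'joints': array([ 1.13039279e+00,  3.00390338e-01,  1.52151572e+00,  1.17972673e-05,
        1.32074274e+00, -6.65898391e-02]), 'qd': array([-0.00051446, -0.00279176, -0.00141499,  0.00160677, -0.00034596,
        0.00154343]), 'effort': array([ 1.21415537e-04, -5.32639289e+01, -3.53286374e+01,  7.09256739e-02,
        2.34449934e-02, -3.78789139e-05]), 'eef_pos': array([200.73228652, 511.79715673, 204.95829221]), 'eef_rot': array([-3.14053961e+00, -8.16784857e-05,  2.76777599e+00]), 'wrist_force': array([ 0.31414885, -0.31345146,  0.1756551 ]), 'moment': array([ 0.00384308, -0.00314743, -0.0108702 ]), 'finger_force': 0.0, 'finger_gap': 93.9066186229729} 18.8
```

View pics/top0.png

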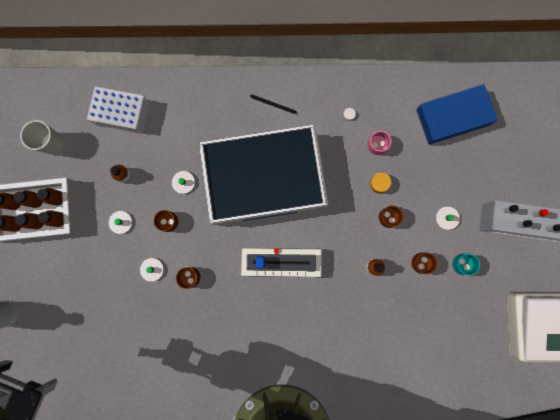

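View pics/scene0.png

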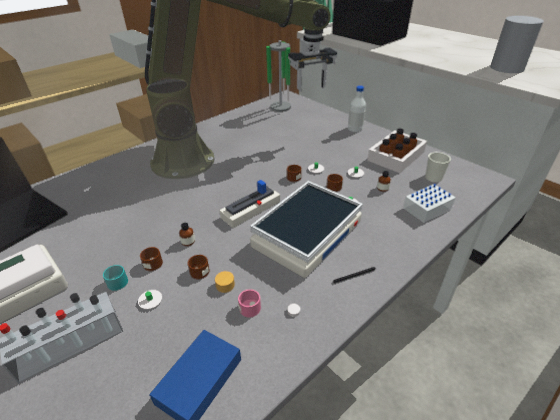

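The top view shows four amber jars at (166,221), (188,277), (391,216) and (424,263).
- **Jar look-alikes:** turquoise jar (466,264), pink jar (380,142), bottles (119,172) and (377,267), and the brass puck (381,183).
- **Lids:** (183,182), (121,222), (151,270) and (447,218). The plain white disc at (350,114) has no knob, so it isn't a lid.
- **Slider:** the blue grip is at (260,262) and the red pointer at (276,250). Image left is +y.

I choose the four brown open jars and the four discs with a green knob.

```bash
cat >> h.py <<'E'
def comps(m,amin=4):
    n,l,s,ce=cv2.connectedComponentsWithStats(m.astype(np.uint8)); return [(l==i,ce[i],s[i,4]) for i in range(1,n) if s[i,4]>=amin]
def hsv(c): return cv2.cvtColor(c['frame'],cv2.COLOR_BGR2HSV)
def circfit(p):
    A=np.c_[2*p,np.ones(len(p))]; s=np.linalg.lstsq(A,(p**2).sum(1),rcond=None)[0]; return s[:2],np.sqrt(s[2]+s[:2]@s[:2])
def jars(c,zt=42,amin=60):
    """silhouette of rim: amber blobs, outline circle at z"""
    h=hsv(c); P=cloud(c); out=[]
    m=((h[...,0]<14)|(h[...,0]>174))&(h[...,1]>90)&(h[...,2]<140)
    m=cv2.morphologyEx(m.astype(np.uint8),cv2.MORPH_CLOSE,np.ones((5,5)))
    for b,ce,a in comps(m,amin):
        q=P[b]; k=q[(np.abs(q[:,2]-zt)<5)]
        if len(k)<8: continue
        cc,r=circfit(k[:,:2]); (mx,my),mr=cv2.minEnclosingCircle(k[:,:2].astype(np.float32))
        out.append((ce.round(),a,cc.round(1),round(r,1),np.round([mx,my,mr],1),round(float(np.median(k[:,2])),1),len(k)))
    return out
def lids(c,zt=31):
    h=hsv(c); P=cloud(c); out=[]
    m=(h[...,0]>45)&(h[...,0]<80)&(h[...,1]>110)&(h[...,2]>50)
    for b,ce,a in comps(m,6):
        q=P[b]; t=q[np.abs(q[:,2]-zt)<5]
        if a>200: continue
        x0=plane(c,[ce],zt)[0]
        # disc: bright white near
        d=np.hypot(P[...,0]-x0[0],P[...,1]-x0[1]); w=(d<45)&(h[...,1]<50)&(h[...,2]>130)&(np.abs(P[...,2]-(zt-22))<5)
        e=cv2.minEnclosingCircle(P[w][:,:2].astype(np.float32)) if w.sum()>5 else None
        out.append((ce.round(),a,t.mean(0).round(1) if len(t) else None,w.sum(),None if e is None else np.round([*e[0],e[1]],1)))
    return out
def colr(c,lo,hi,zt,tol=5):
    h=hsv(c);P=cloud(c);m=cv2.inRange(h,np.array(lo),np.array(hi))>0
    return [(ce.round(),a,P[b][np.abs(P[b][:,2]-zt)<tol].mean(0).round(1),P[b][np.abs(P[b][:,2]-zt)<tol].ptp(0).round(1) if 0 else (P[b].max(0)-P[b].min(0)).round(0)) for b,ce,a in comps(m,6) if (np.abs(P[b][:,2]-zt)<tol).any()]
E
python3 - <<'E'
from h import *
for n in ('top','scene'):
    c=cam(n); print(n); 
    for j in jars(c): print('J',*j)
    for j in lids(c): print('L',*j)
    for j in colr(c,(105,150,90),(125,255,255),89.5,6): print('B',*j)
    for j in colr(c,(0,180,150),(6,255,255),43,6): print('R',*j)
    P=cloud(c); t=(P[...,2]>80)&(P[...,2]<90)&(np.abs(P[...,1])<300)&(P[...,0]>350)&(P[...,0]<800)
    if n=='top':
        b=max(comps(t,50),key=lambda x:x[2]); print('rim',cv2.minAreaRect(P[b[0]][:,:2].astype(np.float32)))
        t=(P[...,2]>30)&(P[...,2]<40)&(np.abs(P[...,1])<150)&(P[...,0]>200)&(P[...,0]<400)
        b=max(comps(t,50),key=lambda x:x[2]); print('box',cv2.minAreaRect(P[b[0]][:,:2].astype(np.float32)))
        f=c['frame'][160:300,100:490]; cv2.imwrite('pics/crop.png',cv2.resize(f,None,fx=2,fy=2,interpolation=cv2.INTER_CUBIC))
E
```

```text
top
J [120. 173.] 160 [654.2 407.7] 17.0 [654.2 407.1  19.5] 44.6 58
J [ 31. 199.] 696 [587.7 618.7] 46.0 [582.  621.2  66.3] 42.2 86
J [391. 216.] 420 [ 540.3 -275.6] 25.3 [ 540.5 -275.6   26.9] 42.7 98
J [ 31. 222.] 663 [535.8 612. ] 47.7 [527.6 614.1  64.3] 41.8 83
J [165. 221.] 423 [532.9 291.6] 25.1 [532.7 291.9  26.9] 42.7 92
J [425. 263.] 429 [ 424.2 -355.2] 25.1 [ 424.  -355.5   27.2] 42.4 102
J [375. 267.] 171 [ 414.7 -234.5] 17.7 [ 414.7 -234.    20.2] 44.9 69
J [187. 277.] 398 [390.7 232.8] 25.2 [390.6 233.3  27. ] 42.3 92
L [181. 181.] 29 [634.  252.3  31.2] 349 [636.6 246.7  36.2]
L [450. 217.] 32 [ 537.1 -421.5   31.4] 377 [ 536.2 -422.7   31.3]
L [118. 221.] 31 [531.7 412.1  31.3] 358 [536.4 408.1  39.6]
L [149. 270.] 28 [410.4 327.6  32.3] 369 [413.7 323.8  40.4]
B [260. 262.] 88 [428.   48.4  90.3] [24. 17. 11.]
R [276. 251.] 13 [455.2  11.   43.9] [10.  5.  6.]
rim ((642.5029907226562, 43.477935791015625), (200.80728149414062, 280.30322265625), 8.501792907714844)
box ((396.24713134765625, -0.705352783203125), (198.76699829101562, 7.556301116943359), 89.9601287841796
[... 199 characters left out ...]
 28.3] 39.7 51
J [334. 182.] 220 [532.6 293.1] 25.0 [532.2 292.7  27.6] 40.5 47
J [384. 179.] 77 [658.9 405.4] 14.4 [659.7 404.8  18.3] 43.6 37
J [186. 232.] 112 [ 416.5 -233.6] 16.1 [ 417.9 -234.4   19.4] 43.6 57
J [151. 258.] 360 [ 423.3 -354.4] 24.9 [ 423.6 -353.7   27.7] 40.6 87
J [198. 266.] 391 [ 539.8 -275.4] 25.2 [ 539.6 -275.4   28.1] 40.3 90
L [324.   2.] 6 None 0 None
L [268.  64.] 141 None 0 None
L [316. 165.] 15 [411.7 330.   29.2] 96 [410.  332.4  32.9]
L [356. 169.] 15 [534.2 412.3  30.8] 100 [532.9 413.3  31.2]
L [149. 295.] 41 [ 538.2 -422.1   30.4] 293 [ 544.7 -428.5   40.4]
B [261. 186.] 87 [430.9  47.7  88.3] [29. 22. 36.]
R [258. 202.] 9 [453.2  14.3  42.1] [11.  8.  5.]
```

View pics/crop.png

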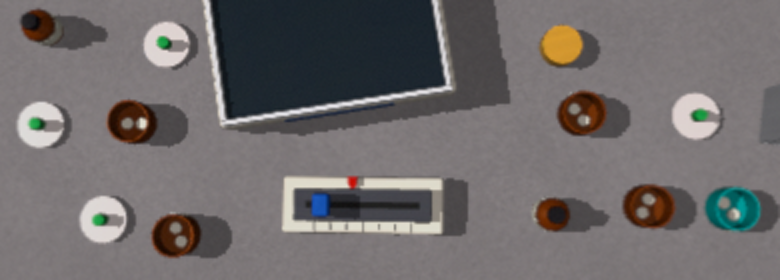

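The crop confirms four brown open jars with pellets, four green-knobbed lids, and the slider's blue grip at its left (+y) end. I'll start with the slider.

```bash
cat >> h.py <<'E'
def rel(*wps):
    """world waypoints (x,y,z,yaw) -> rows (tool x,y,z m, turn) from the present pose"""
    s=manip.read_state(); p=s['eef_pos']; M=R.from_euler('xyz',s['eef_rot']).as_matrix(); y0=s['eef_rot'][2]
    print('at',p.round(1),'yaw',round(y0,3),'gap',round(s['finger_gap'],1),'t',round(s['clock'],1))
    for w in wps:
        d=M.T@(np.array(w[:3],float)-p)/1000; t=-((w[3]-y0+np.pi)%(2*np.pi)-np.pi)
        print(w,'->',d.round(4),round(t,3),'dist',round(np.linalg.norm(d)*1000))
E
python3 - <<'E'
from h import *
rel((429,48,150,np.pi),(429,48,58,np.pi))
E
```

```text
at [200.8 511.9 205.1] yaw 2.768 gap 93.8 t 0.2
(429, 48, 150, 3.141592653589793) -> [-0.3819 -0.3485  0.0553] -0.374 dist 520
(429, 48, 58, 3.141592653589793) -> [-0.3819 -0.3484  0.1473] -0.374 dist 538
```

Request:
move_arm --pt "-0.382 -0.3485 0.055 -0.374" --pt "-0.382 -0.3485 0.055 -0.374" --pt "-0.382 -0.3485 0.055 -0.374" --pt "-0.382 -0.3485 0.055 -0.374" --pt "-0.382 -0.3485 0.055 -0.374" --pt "-0.382 -0.3485 0.055 -0.374" --pt "-0.382 -0.3485 0.055 -0.374" --pt "-0.382 -0.3485 0.055 -0.374" --pt "-0.382 -0.3485 0.055 -0.374" --pt "-0.382 -0.3485 0.055 -0.374" --pt "-0.382 -0.3485 0.055 -0.374" --pt "-0.382 -0.3485 0.055 -0.374" --jaw 0.05 --squeeze 20

```text
clock: 1.4
eef_pos: [429.8, 45.8, 150.0]
eef_rot: [-3.141, -0.001, 3.138]
wrist_force: [0.6, -0.1, -0.4]
finger_gap: 50.0
finger_force: 0.0
```

Request:
move_arm --pt "0 0 0.045 0" --pt "0 0 0.08 0" --pt "0 0 0.092 0" --pt "0 0 0.092 0"

```text
clock: 1.8
eef_pos: [428.5, 48.6, 57.8]
eef_rot: [-3.142, -0.003, -3.141]
wrist_force: [-0.1, 0.6, 0.5]
finger_gap: 49.8
finger_force: 0.0
```

Request:
move_arm --pt "0 0 0 0" --pt "0 0 0 0" --pt "0 0 0 0" --pt "0 0 0 0" --pt "0 0 0 0" --pt "0 0 0 0" --jaw 0.015

```text
clock: 2.4
eef_pos: [429.6, 48.2, 59.1]
eef_rot: [3.141, 0.001, 3.141]
wrist_force: [-1.0, 0.1, 5.9]
finger_gap: 19.9
finger_force: 20.0
```

Request:
move_arm --pt "0 -0.02 0 0" --pt "0 -0.045 0 0" --pt "0 -0.07 0 0" --pt "0 -0.09 0 0" --pt "0 -0.1 0 0" --pt "0 -0.107 0 0" --pt "0 -0.11 0 0" --pt "0 -0.111 0 0" --pt "0 -0.111 0 0" --pt "0 -0.111 0 0"

```text
clock: 3.4
eef_pos: [427.9, -61.3, 59.0]
eef_rot: [3.138, -0.003, 3.141]
wrist_force: [-13.4, 17.2, 21.6]
finger_gap: 19.6
finger_force: 20.0
```

Request:
move_arm --pt "0 0.001 0 0" --pt "0 0.001 0 0" --pt "0 0.001 0 0" --pt "0 0.001 -0.045 0" --pt "0 0.001 -0.09 0" --pt "0.02 0.05 -0.09 0" --pt "0.039 0.1 -0.09 0" --pt "0.039 0.15 -0.09 0" --pt "0.039 0.2 -0.09 0" --pt "0.039 0.25 -0.09 0" --pt "0.039 0.297 -0.09 0" --pt "0.039 0.297 -0.09 0" --jaw 0.08

```text
clock: 4.6
eef_pos: [389.6, 238.1, 148.3]
eef_rot: [3.141, 0.0, -3.137]
wrist_force: [-0.5, -0.8, -1.1]
finger_gap: 80.1
finger_force: 0.0
```

```bash
cat >> h.py <<'E'
def survey():
    c=cam('top')
    for z,zl in ((42,31),(117,143)):
        for j in jars(c,z): 
            if 150<j[0][0]<480: print('J',z,j[2],'r',j[3],j[5])
        for j in lids(c,zl): print('L',zl,j[2],'n',j[1])
    for j in colr(c,(105,150,90),(125,255,255),89.5,6): print('grip',j[2])
E
python3 - <<'E'
from h import *
survey(); rel((390.6,233.5,8,np.pi))
E
```

```text
J 42 [ 540.3 -276. ] r 25.3 42.4
J 42 [532.9 291.4] r 25.1 42.3
J 42 [ 424.2 -355.1] r 25.2 42.5
J 42 [ 414.3 -234.3] r 18.0 45.1
L 31 [634.4 252.6  31.8] n 29
L 31 [ 537.  -421.8   32. ] n 32
L 31 [531.9 411.9  31.4] n 30
L 143 None n 29
L 143 None n 32
L 143 None n 30
grip [426.3 -60.4  90. ]
at [389.7 236.2 148.1] yaw -3.138 gap 80.0 t 4.7
(390.6, 233.5, 8, 3.141592653589793) -> [-0.0009 -0.0027  0.1401] 0.004 dist 140
```

Request:
move_arm --pt "0 -0.002 0.045 0" --pt "0 -0.002 0.09 0" --pt "0 -0.002 0.12 0" --pt "0 -0.002 0.137 0" --pt "0 -0.002 0.139 0" --pt "0 -0.002 0.139 0"

```text
clock: 5.25
eef_pos: [390.5, 231.4, 9.8]
eef_rot: [-3.141, -0.0, 3.141]
wrist_force: [-0.1, -0.2, 0.6]
finger_gap: 80.0
finger_force: 0.0
```

Request:
move_arm --pt "0 0 0 0" --pt "0 0 0 0" --pt "0 0 0 0" --pt "0 0 0 0" --pt "0 0 0 0" --pt "0 0 0 0" --jaw 0.04 --squeeze 20

```text
clock: 5.85
eef_pos: [390.5, 232.2, 10.0]
eef_rot: [3.141, 0.001, -3.141]
wrist_force: [-1.5, -0.5, 7.0]
finger_gap: 54.1
finger_force: 20.0
```

Request:
move_arm --pt "0 0 -0.04 0" --pt "0 0 -0.08 0" --pt "0 0 -0.115 0" --pt "-0.03 -0.02 -0.115 0" --pt "-0.065 -0.042 -0.115 0" --pt "-0.1 -0.064 -0.115 0" --pt "-0.135 -0.086 -0.115 0" --pt "-0.165 -0.106 -0.115 0" --pt "-0.187 -0.12 -0.115 0" --pt "-0.197 -0.1265 -0.115 0" --pt "-0.197 -0.1265 -0.115 0" --pt "-0.197 -0.1265 -0.115 0"

```text
clock: 7.05
eef_pos: [586.3, 106.3, 124.2]
eef_rot: [3.142, -0.001, -3.141]
wrist_force: [-0.7, 0.7, -1.5]
finger_gap: 53.9
finger_force: 20.0
```

Request:
move_arm --pt "0 0 0.02 0" --pt "0 0 0.031 0" --pt "0 0 0.036 0" --pt "0 0 0.0385 0" --pt "0 0 0.0395 0" --pt "0 0 0.0395 0"

```text
clock: 7.65
eef_pos: [587.3, 105.7, 85.4]
eef_rot: [3.142, 0.001, -3.141]
wrist_force: [-0.6, 0.2, -1.2]
finger_gap: 53.9
finger_force: 20.0
```

Request:
move_arm --pt "0 0 0.0005 0" --pt "0 0 0.0005 0" --pt "0 0 0.0005 0" --pt "0 0 0.0005 0" --pt "0 0 -0.03 0" --pt "0 0 -0.055 0" --pt "0.015 0.046 -0.055 0" --pt "0.03 0.095 -0.055 0" --pt "0.042 0.14 -0.055 0" --pt "0.05 0.175 -0.055 0" --pt "0.0545 0.186 -0.055 0" --pt "0.0545 0.186 -0.055 0" --jaw 0.078

```text
clock: 8.85
eef_pos: [532.1, 292.6, 139.8]
eef_rot: [-3.142, -0.0, -3.139]
wrist_force: [0.6, -0.1, 0.0]
finger_gap: 77.7
finger_force: 0.0
```

Run:
```python
from h import *
survey(); rel((532.8,291.5,10,np.pi))
```

```text
J 42 [ 540.3 -275.8] r 25.2 42.6
J 42 [ 424.2 -355.1] r 25.1 42.4
J 42 [ 414.9 -234.3] r 17.9 45.0
L 31 [634.  252.2  31.8] n 29
L 31 [ 537.  -421.3   31.6] n 32
J 117 [586.9 105.5] r 25.2 117.8
L 143 None n 29
L 143 None n 32
grip [425.8 -61.4  90. ]
at [532.6 291.3 139.9] yaw -3.141 gap 77.9 t 8.9
(532.8, 291.5, 10, 3.141592653589793) -> [-0.0002  0.0002  0.1299] 0.001 dist 130
```

Request:
move_arm --pt "0 0 0.045 0" --pt "0 0 0.09 0" --pt "0 0 0.115 0" --pt "0 0 0.127 0" --pt "0 0 0.13 0" --pt "0 0 0.13 0"

```text
clock: 9.5
eef_pos: [533.5, 291.2, 11.0]
eef_rot: [3.141, 0.001, 3.141]
wrist_force: [0.4, -0.2, 1.1]
finger_gap: 77.8
finger_force: 0.0
```

Request:
move_arm --pt "0 0 0 0" --pt "0 0 0 0" --pt "0 0 0 0" --pt "0 0 0 0" --pt "0 0 0 0" --pt "0 0 0 0" --jaw 0.04

```text
clock: 10.1
eef_pos: [532.9, 291.8, 10.6]
eef_rot: [3.141, 0.001, -3.141]
wrist_force: [-0.8, -0.5, 6.3]
finger_gap: 53.7
finger_force: 19.7
```

Request:
move_arm --pt "0 0 -0.04 0" --pt "0 0 -0.08 0" --pt "0 0 -0.12 0" --pt "-0.025 -0.03 -0.12 0" --pt "-0.05 -0.06 -0.12 0" --pt "-0.077 -0.092 -0.12 0" --pt "-0.103 -0.124 -0.12 0" --pt "-0.125 -0.15 -0.12 0" --pt "-0.138 -0.166 -0.12 0" --pt "-0.144 -0.172 -0.12 0" --pt "-0.144 -0.172 -0.12 0" --pt "-0.144 -0.172 -0.12 0"

```text
clock: 11.3
eef_pos: [676.1, 120.6, 129.7]
eef_rot: [3.141, -0.001, -3.141]
wrist_force: [-0.6, -0.2, -1.5]
finger_gap: 53.6
finger_force: 19.7
```

Request:
move_arm --pt "0 0 0.02 0" --pt "0 0 0.034 0" --pt "0 0 0.04 0" --pt "0 0 0.0435 0" --pt "0 0 0.0445 0" --pt "0 0 0.0445 0"

```text
clock: 11.9
eef_pos: [676.9, 119.8, 86.0]
eef_rot: [3.142, 0.001, -3.141]
wrist_force: [0.8, 0.1, -1.2]
finger_gap: 53.5
finger_force: 19.7
```

Request:
move_arm --pt "0 0 0.0005 0" --pt "0 0 0.0005 0" --pt "0 0 0.0005 0" --pt "0 0 -0.03 0" --pt "0 0 -0.06 0" --pt "0.016 -0.046 -0.06 0" --pt "0.032 -0.092 -0.06 0" --pt "0.048 -0.138 -0.06 0" --pt "0.064 -0.184 -0.06 0" --pt "0.08 -0.23 -0.06 0" --pt "0.096 -0.276 -0.06 0" --pt "0.112 -0.322 -0.06 0" --jaw 0.078

```text
clock: 13.1
eef_pos: [563.9, -204.2, 145.9]
eef_rot: [-3.141, 0.001, -3.141]
wrist_force: [1.9, 0.2, -0.4]
finger_gap: 78.2
finger_force: 0.0
```

Request:
move_arm --pt "0.0126 -0.04 0 0" --pt "0.0246 -0.0735 0 0" --pt "0.0246 -0.0735 0 0" --pt "0.0246 -0.0735 0 0"

```text
clock: 13.5
eef_pos: [540.1, -276.2, 145.6]
eef_rot: [3.142, 0.0, 3.14]
wrist_force: [0.2, 0.3, 0.1]
finger_gap: 78.1
finger_force: 0.0
```

Run:
```python
from h import *
survey(); rel((540.3,-275.8,10,np.pi))
```

```text
L 31 [633.9 253.   31.3] n 28
L 31 [531.5 412.2  31.9] n 31
L 31 [410.5 327.9  31.9] n 28
J 117 [676.1 119.4] r 25.1 117.4
J 117 [586.8 105.5] r 25.2 117.6
L 143 None n 28
L 143 None n 31
L 143 None n 28
grip [426.2 -60.4  89.9]
at [ 540.4 -275.4  145.6] yaw -3.141 gap 77.9 t 13.6
(540.3, -275.8, 10, 3.141592653589793) -> [ 1.000e-04 -4.000e-04  1.356e-01] 0.0 dist 136
```

```bash
cat >> h.py <<'E'
def sscene():
    c=cam('scene')
    for z in (41,116):
        for j in jars(c,z):
            if j[0][1]>150 and j[2][0]>300: print('sJ',z,j[2],'r',j[3],j[5])
    for z in (30,142):
        for j in lids(c,z):
            if j[2] is not None: print('sL',z,j[2],'n',j[1])
E
python3 -c "
from h import *
sscene()"
```

```text
sJ 41 [657.5 407.7] r 15.1 42.6
sJ 41 [ 416.2 -233.9] r 16.5 43.3
sJ 41 [ 423.3 -354.7] r 25.4 40.7
sJ 41 [ 540.  -275.5] r 25.3 40.7
sJ 116 [587.1 105.8] r 25.2 115.6
sJ 116 [676.4 119.8] r 25.1 115.6
sJ 116 [ 540.5 -602.5] r 6.2 115.8
sL 30 [412.6 328.9  29.6] n 14
sL 30 [533.4 413.4  29.9] n 15
sL 30 [ 539.1 -422.6   30.7] n 41
sL 142 [-118.5  569.7  142.2] n 138
```

Unmoved; proceed.

Request:
move_arm --pt "0 0 0.045 0" --pt "0 0 0.09 0" --pt "0 0 0.118 0" --pt "0 0 0.132 0" --pt "0 0 0.1355 0" --pt "0 0 0.1355 0"

```text
clock: 14.2
eef_pos: [540.9, -275.7, 10.9]
eef_rot: [-3.141, 0.001, -3.141]
wrist_force: [0.3, 0.2, 0.7]
finger_gap: 78.2
finger_force: 0.0
```

Request:
move_arm --pt "0 0 0 0" --pt "0 0 0 0" --pt "0 0 0 0" --pt "0 0 0 0" --pt "0 0 0 0" --pt "0 0 0 0" --jaw 0.04

```text
clock: 14.8
eef_pos: [540.5, -276.1, 10.7]
eef_rot: [-3.141, 0.001, -3.141]
wrist_force: [-1.4, 0.3, 6.5]
finger_gap: 53.9
finger_force: 20.0
```

Request:
move_arm --pt "0 0 -0.045 0" --pt "0 0 -0.09 0" --pt "0 0 -0.12 0" --pt "-0.02 0.034 -0.12 0" --pt "-0.043 0.071 -0.12 0" --pt "-0.067 0.11 -0.12 0" --pt "-0.091 0.149 -0.12 0" --pt "-0.115 0.188 -0.12 0" --pt "-0.136 0.222 -0.12 0" --pt "-0.15 0.246 -0.12 0" --pt "-0.157 0.257 -0.12 0" --pt "-0.157 0.257 -0.12 0"

```text
clock: 16.0
eef_pos: [697.2, -17.9, 129.3]
eef_rot: [3.141, -0.001, -3.14]
wrist_force: [-0.7, -0.8, -1.5]
finger_gap: 54.2
finger_force: 20.0
```

Request:
move_arm --pt "0 0 0 0" --pt "0 0 0.02 0" --pt "0 0 0.034 0" --pt "0 0 0.04 0" --pt "0 0 0.0435 0" --pt "0 0 0.0445 0" --pt "0 0 0.0445 0"

```text
clock: 16.7
eef_pos: [697.3, -19.0, 86.0]
eef_rot: [-3.142, 0.001, -3.141]
wrist_force: [-0.0, 0.3, -1.7]
finger_gap: 54.2
finger_force: 20.0
```

Request:
move_arm --pt "0 0 0.0005 0" --pt "0 0 0.0005 0" --pt "0 0 0.0005 0" --pt "0 0 -0.03 0" --pt "0 0 -0.06 0" --pt "0.03 -0.037 -0.06 0" --pt "0.06 -0.074 -0.06 0" --pt "0.09 -0.111 -0.06 0" --pt "0.12 -0.148 -0.06 0" --pt "0.15 -0.184 -0.06 0" --pt "0.18 -0.221 -0.06 0" --pt "0.2 -0.246 -0.06 0" --jaw 0.078

```text
clock: 17.9
eef_pos: [495.4, -266.9, 145.9]
eef_rot: [-3.141, 0.001, 3.141]
wrist_force: [0.1, -1.2, 0.7]
finger_gap: 77.5
finger_force: 0.0
```

Run:
```python
from h import *
survey(); sscene(); rel((424.1,-355,130,np.pi))
```

```text
L 31 [634.3 251.7  31.9] n 29
L 31 [531.4 411.8  31.1] n 31
L 31 [410.2 327.8  31.1] n 28
J 117 [696.4 -18.5] r 25.2 117.7
J 117 [676.2 119.5] r 25.2 117.4
J 117 [587.  105.7] r 25.2 117.6
L 143 None n 29
L 143 None n 31
L 143 None n 28
grip [426.3 -60.3  90. ]
sJ 41 [656.6 407.8] r 16.2 43.0
sJ 41 [ 417.3 -234.1] r 16.1 42.9
sJ 41 [ 423.7 -354.9] r 25.2 40.9
sJ 116 [586.9 105.9] r 25.0 115.3
sJ 116 [676.2 120.2] r 25.1 115.4
sJ 116 [696.4 -18.7] r 25.3 115.9
sL 30 [413.1 329.1  29.7] n 15
sL 30 [533.2 413.8  29.6] n 15
sL 30 [ 538.3 -422.3   30.6] n 42
sL 142 [-674.3 1627.6  141.5] n 26
sL 142 [-118.4  571.4  141.5] n 138
at [ 495.3 -267.6  146. ] yaw 3.138 gap 77.8 t 18.0
(424.1, -355, 130, 3.141592653589793) -> [ 0.0708 -0.0876  0.016 ] -0.004 dist 114
```

Request:
move_arm --pt "0.03 -0.038 0 0" --pt "0.06 -0.075 0 0" --pt "0.0725 -0.0893 0.01 0" --pt "0.0725 -0.0893 0.02 0" --pt "0.0725 -0.0893 0.02 0" --pt "0.0725 -0.0893 0.02 0"

```text
clock: 18.6
eef_pos: [425.6, -353.2, 125.5]
eef_rot: [3.141, -0.0, -3.14]
wrist_force: [-0.3, -0.2, -0.0]
finger_gap: 77.8
finger_force: 0.0
```

Run:
```python
from h import *
rel((424.1,-355,10.5,np.pi))
```

```text
at [ 425.6 -353.2  125.5] yaw -3.14 gap 77.8 t 18.6
(424.1, -355, 10.5, 3.141592653589793) -> [ 0.0015 -0.0019  0.115 ] 0.002 dist 115
```

Request:
move_arm --pt "0.001 -0.0015 0.045 0" --pt "0.001 -0.0015 0.085 0" --pt "0.001 -0.0015 0.107 0" --pt "0.001 -0.0015 0.114 0" --pt "0.001 -0.0015 0.115 0" --pt "0.001 -0.0015 0.115 0"

```text
clock: 19.2
eef_pos: [424.6, -355.9, 11.8]
eef_rot: [-3.14, 0.001, -3.141]
wrist_force: [0.3, 0.4, -0.2]
finger_gap: 78.0
finger_force: 0.0
```

Request:
move_arm --pt "0 0 0 0" --pt "0 0 0 0" --pt "0 0 0 0" --pt "0 0 0 0" --pt "0 0 0 0" --pt "0 0 0 0" --jaw 0.04

```text
clock: 19.8
eef_pos: [423.8, -355.9, 10.9]
eef_rot: [-3.141, 0.0, -3.141]
wrist_force: [-1.4, -0.2, 5.9]
finger_gap: 52.3
finger_force: 20.0
```

Request:
move_arm --pt "0 0 -0.02 0" --pt "0 0 -0.05 0" --pt "0 0 -0.09 0" --pt "0 0 -0.12 0" --pt "0 0 -0.12 0"

```text
clock: 20.3
eef_pos: [424.9, -356.9, 134.4]
eef_rot: [-3.137, 0.005, -3.141]
wrist_force: [0.5, 0.1, -1.6]
finger_gap: 52.5
finger_force: 20.0
```

Run:
```python
from h import *
s=manip.read_state(); print(s['finger_gap'],s['finger_force'],s['moment'])
c=cam('scene')
for z in (120,150):
    for j in jars(c,z,30): print(j)
f=c['frame'][150:330,60:300]; cv2.imwrite('pics/s1.png',cv2.resize(f,None,fx=3,fy=3,interpolation=cv2.INTER_CUBIC))
```

```text
52.485889733595805 19.999624053016305 [ 0.06404209  0.0172405  -0.01818277]
(array([261.,  43.]), np.int32(5870), array([-218.6,  928.5]), np.float64(356.6), array([-287.4,  895.4,  369.1]), 120.4, 77)
(array([174.,  54.]), np.int32(941), array([-573.7,  347. ]), np.float64(52.6), array([-570.9,  337.4,   64. ]), 120.0, 42)
(array([309., 194.]), np.int32(304), array([587.1, 105.9]), np.float64(25.1), array([587.3, 106.4,  27.1]), 116.7, 41)
(array([334., 205.]), np.int32(357), array([676.7, 119.8]), np.float64(25.2), array([677.5, 119.7,  27.5]), 117.2, 54)
(array([306., 230.]), np.int32(421), array([696.5, -18. ]), np.float64(25.4), array([696.7, -18.1,  27.9]), 117.0, 57)
(array([ 61., 317.]), np.int32(32), array([ 541.5, -603.4]), np.float64(4.9), array([ 542.8, -603.8,    6.3]), 119.5, 21)
(array([  5., 330.]), np.int32(49), array([ 494.4, -698.9]), np.float64(6.6), array([ 494.8, -698.8,    7.4]), 119.6, 27)
(array([261.,  43.]), np.int32(5870), array([-672.5,  916. ]), np.float64(216.8), array([-525.9,  909.8,  247.7]), 149.8, 91)
(array([174.,  54.]), np.int32(941), array([-547. ,  340.4]), np.float64(31.9), array([-537.7,  340.3,   41.2]), 150.5, 34)
```

View pics/s1.png

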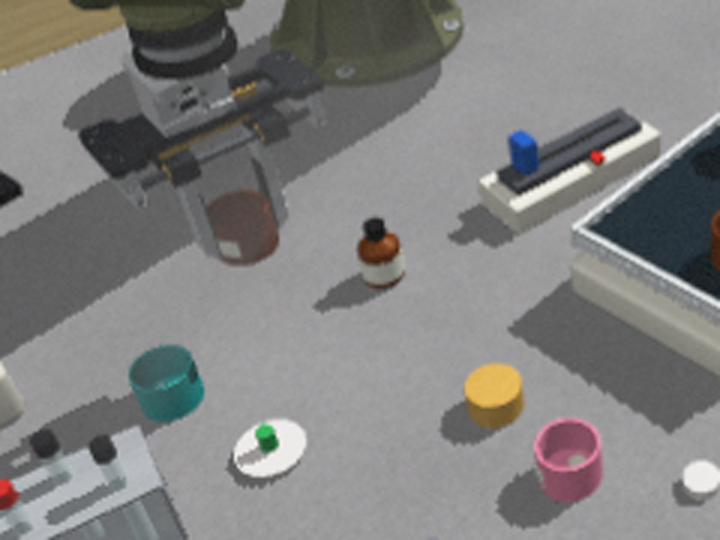

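The picture shows the brown jar (about (240,225)) held upright between the fingers, with the bottle, puck and coloured look-alikes untouched. I'll carry it to the platform.

Request:
move_arm --pt "-0.019 0.034 0 0" --pt "-0.042 0.074 0 0" --pt "-0.065 0.114 0 0" --pt "-0.088 0.154 0 0" --pt "-0.111 0.194 0 0" --pt "-0.134 0.234 0 0" --pt "-0.155 0.272 0 0" --pt "-0.172 0.302 0 0" --pt "-0.181 0.318 0 0" --pt "-0.184 0.3235 0 0" --pt "-0.184 0.3235 0 0" --pt "-0.184 0.3235 0 0"

```text
clock: 21.55
eef_pos: [607.1, -33.4, 130.1]
eef_rot: [-3.141, -0.001, 3.141]
wrist_force: [-0.7, -0.2, -1.3]
finger_gap: 52.8
finger_force: 20.0
```

Request:
move_arm --pt "0 0 0 0" --pt "0 0 0.02 0" --pt "0 0 0.034 0" --pt "0 0 0.04 0" --pt "0 0 0.043 0" --pt "0 0 0.0442 0" --pt "0 0 0.0442 0"

```text
clock: 22.25
eef_pos: [607.8, -32.2, 86.7]
eef_rot: [-3.141, 0.001, -3.141]
wrist_force: [0.5, -0.2, -1.4]
finger_gap: 52.4
finger_force: 20.0
```

Run:
```python
from h import *
s=manip.read_state(); print(s['finger_gap'],s['finger_force'],s['wrist_force'],s['moment'])
c=cam('top')
for j in jars(c,117): print(j)
c=cam('scene')
for z in (117,):
    for j in jars(c,z,30): 
        if 570<j[2][0]<720:print(j)
```

```text
52.41064094267159 19.9995077366475 [ 0.5335495  -0.16888047 -1.38189809] [0.09767805 0.01904126 0.09863101]
(array([288., 140.]), np.int32(86), array([698. , -18.7]), np.float64(23.9), array([713.4, -19.6,  20.1]), 116.7, 35)
(array([230., 158.]), np.int32(490), array([676.2, 119.5]), np.float64(25.2), array([676.5, 120. ,  27.1]), 117.5, 105)
(array([235., 194.]), np.int32(449), array([586.8, 105.5]), np.float64(25.2), array([587. , 106.3,  27.2]), 117.9, 99)
(array([309., 194.]), np.int32(287), array([586.5, 106.2]), np.float64(25.4), array([587.7, 106.3,  27.8]), 115.7, 53)
(array([334., 205.]), np.int32(358), array([676.3, 119.7]), np.float64(25.1), array([677.4, 120.3,  27.9]), 115.9, 80)
(array([283., 216.]), np.int32(252), array([607.5, -31.1]), np.float64(25.1), array([607.7, -31.6,  28.2]), 116.4, 68)
(array([306., 230.]), np.int32(421), array([696.3, -18.4]), np.float64(25.3), array([696.4, -18.2,  27.4]), 116.1, 94)
```

Request:
move_arm --pt "0 0 0.001 0" --pt "0 0 0.001 0" --pt "0 0 0.001 0" --pt "0 0 -0.03 0" --pt "0 0 -0.06 0" --pt "0.008 -0.045 -0.06 0" --pt "0.016 -0.09 -0.06 0" --pt "0.025 -0.138 -0.06 0" --pt "0.034 -0.186 -0.06 0" --pt "0.043 -0.234 -0.06 0" --pt "0.051 -0.282 -0.06 0" --pt "0.057 -0.31 -0.06 0" --jaw 0.078

```text
clock: 23.55
eef_pos: [549.5, -345.5, 146.3]
eef_rot: [-3.141, 0.0, 3.14]
wrist_force: [0.1, 0.4, -0.4]
finger_gap: 78.1
finger_force: 0.0
```

Run:
```python
from h import *
survey(); sscene(); rel((537.5,-421.7,60,np.pi))
```

```text
J 42 [ 414.4 -234.2] r 17.9 44.9
L 31 [634.  252.5  32. ] n 28
L 31 [531.7 411.8  32.2] n 31
L 31 [409.9 327.9  31.4] n 28
J 117 [696.5 -18.6] r 25.3 117.9
J 117 [676.3 119.5] r 25.2 117.2
J 117 [607.4 -31.9] r 25.2 117.5
J 117 [586.9 105.5] r 25.3 117.9
L 143 None n 28
L 143 None n 31
L 143 None n 28
grip [426.2 -60.4  90.2]
sJ 41 [657.1 407.2] r 16.2 42.2
sJ 116 [586.8 106. ] r 25.3 115.5
sJ 116 [676.6 119.8] r 25.1 115.4
sJ 116 [607.1 -31.5] r 25.3 115.3
sJ 116 [696.5 -18.2] r 25.3 115.3
sJ 116 [ 541.  -602.6] r 6.0 116.8
sJ 116 [ 494.1 -698.8] r 6.4 116.5
sL 30 [411.2 332.   28.9] n 15
sL 30 [534.2 412.3  30.7] n 15
sL 30 [ 539.3 -422.3   30.2] n 38
sL 142 [-114.4  567.9  143.4] n 136
at [ 549.3 -345.6  146. ] yaw 3.138 gap 77.9 t 23.6
(537.5, -421.7, 60, 3.141592653589793) -> [ 0.0115 -0.0761  0.086 ] -0.004 dist 115
```

Request:
move_arm --pt "0.006 -0.04 0.01 0" --pt "0.0125 -0.078 0.03 0" --pt "0.0125 -0.078 0.06 0" --pt "0.0125 -0.078 0.085 0" --pt "0.0125 -0.078 0.085 0" --pt "0.0125 -0.078 0.085 0" --jaw 0.05

```text
clock: 24.25
eef_pos: [538.8, -419.6, 62.1]
eef_rot: [-3.141, 0.0, -3.141]
wrist_force: [0.9, -0.7, 0.6]
finger_gap: 49.9
finger_force: 0.0
```

Run:
```python
from h import *
rel((537.5,-421.7,11.5,np.pi)); c=cam('wrist'); cv2.imwrite('pics/w1.png',c['frame'])
for j in lids(c): print(j[1:])
```

```text
at [ 538.8 -419.6   62.1] yaw -3.141 gap 49.9 t 24.2
(537.5, -421.7, 11.5, 3.141592653589793) -> [ 0.0013 -0.0021  0.0506] 0.001 dist 51
```

View pics/w1.png

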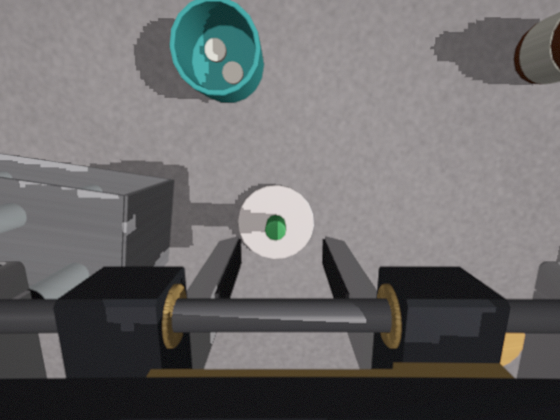

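The wrist view shows the lid and its green knob at (276,228), between and just ahead of the open fingers. Going down onto the knob.

Request:
move_arm --pt "0.001 -0.002 0.025 0" --pt "0.001 -0.002 0.042 0" --pt "0.001 -0.002 0.048 0" --pt "0.001 -0.002 0.0495 0" --pt "0.001 -0.002 0.0495 0" --pt "0.001 -0.002 0.0495 0"

```text
clock: 24.9
eef_pos: [537.6, -422.5, 12.8]
eef_rot: [-3.141, 0.001, -3.141]
wrist_force: [1.0, 0.7, 0.6]
finger_gap: 50.2
finger_force: 0.0
```

Request:
move_arm --pt "0 0 0 0" --pt "0 0 0 0" --pt "0 0 0 0" --pt "0 0 0 0" --pt "0 0 0 0" --pt "0 0 0 0" --jaw 0.01

```text
clock: 25.5
eef_pos: [537.2, -422.2, 11.8]
eef_rot: [-3.141, 0.0, -3.141]
wrist_force: [0.5, -0.4, 0.6]
finger_gap: 15.5
finger_force: 20.0
```

Request:
move_arm --pt "0 0 -0.04 0" --pt "0 0 -0.085 0" --pt "-0.005 0.02 -0.125 0" --pt "-0.011 0.06 -0.148 0" --pt "-0.019 0.105 -0.148 0" --pt "-0.027 0.15 -0.148 0" --pt "-0.035 0.195 -0.148 0" --pt "-0.043 0.24 -0.148 0" --pt "-0.051 0.285 -0.148 0" --pt "-0.059 0.325 -0.148 0" --pt "-0.064 0.355 -0.148 0" --pt "-0.068 0.375 -0.148 0"

```text
clock: 26.7
eef_pos: [605.2, -44.9, 159.8]
eef_rot: [3.141, -0.0, -3.14]
wrist_force: [-0.2, -0.0, -1.0]
finger_gap: 15.3
finger_force: 20.0
```

Request:
move_arm --pt "-0.0015 0.011 0 0" --pt "-0.002 0.015 0 0" --pt "-0.002 0.015 0 0" --pt "-0.002 0.015 0 0"

```text
clock: 27.1
eef_pos: [607.0, -33.1, 159.7]
eef_rot: [-3.141, -0.0, 3.141]
wrist_force: [-0.4, 0.6, -1.5]
finger_gap: 15.4
finger_force: 20.0
```

Run:
```python
from h import *
rel((607.3,-31.7,123.8,np.pi)); s=manip.read_state(); print(s['moment'],s['finger_force'],s['wrist_force'])
c=cam('scene')
for j in lids(c,31+148): print(j)
for j in jars(c,117):
    if 570<j[2][0]<720: print(j)
c=cam('wrist'); cv2.imwrite('pics/w2.png',c['frame'])
```

```text
at [607.  -33.1 159.7] yaw 3.141 gap 15.4 t 27.1
(607.3, -31.7, 123.8, 3.141592653589793) -> [-0.0003  0.0014  0.0359] -0.001 dist 36
[ 0.03424129 -0.03812917 -0.00864742] 19.999833405017853 [-0.40435388  0.57081017 -1.51844456]
(array([324.,   2.]), np.int32(7), None, np.int64(0), None)
(array([329.,   4.]), np.int32(11), None, np.int64(0), None)
(array([325.,  10.]), np.int32(7), None, np.int64(0), None)
(array([330.,  12.]), np.int32(7), array([-683.8, 1640.2,  181.6]), np.int64(0), None)
(array([326.,  14.]), np.int32(8), array([-649.3, 1556.9,  183. ]), np.int64(0), None)
(array([328.,  18.]), np.int32(15), array([-639.8, 1537.1,  175.3]), np.int64(0), None)
(array([307.,  24.]), np.int32(17), array([-613.2, 1336.4,  178.8]), np.int64(1), None)
(array([268.,  51.]), np.int32(41), None, np.int64(0), None)
(array([286.,  59.]), np.int32(166), array([-101.5,  656.9,  181.8]), np.int64(0), None)
(array([316., 165.]), np.int32(15), None, np.int64(0), None)
(array([356., 169.]), np.int32(15), None, np.int64(0), None)
(array([281., 196.]), np.int32(17), array([609.3, -27.9, 179.3]), np.int64(151), array([607.4, -32.3,  30.3]))
(array([309., 194.]), np.int32(305), array([587.3, 106.2]), np.float64(25.1), array([586.7, 106.1,  27.7]), 115.6, 67)
(array([334., 205.]), np.int32(357), array([676.3, 119.8]), np.float64(25.2), array([676.6, 120. ,  27.3]), 115.8, 83)
(array([281., 217.]), np.int32(317), array([607.5, -31.6]), np.float64(24.9), array([606.8, -31.5,  27.6]), 115.7, 63)
(array([306., 230.]), np.int32(418), array([696.4, -18.6]), np.float64(25.2), array([697.8, -18.1,  28. ]), 115.9, 94)
```

View pics/w2.png

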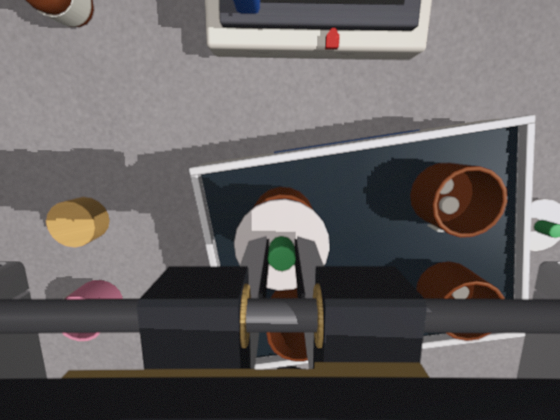

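The lid (disc at (282,240)) is level over its jar and centred within about 1 mm. Lowering it.

Request:
move_arm --pt "0 0.001 0.018 0" --pt "0 0.001 0.027 0" --pt "0 0.001 0.031 0" --pt "0 0.001 0.034 0" --pt "0 0.001 0.0355 0" --pt "0 0.001 0.0355 0"

```text
clock: 27.8
eef_pos: [607.2, -31.2, 124.5]
eef_rot: [-3.142, 0.0, -3.141]
wrist_force: [-0.6, 1.1, -1.5]
finger_gap: 15.6
finger_force: 20.0
```

Request:
move_arm --pt "0 0 0.0005 0" --pt "0 0 0.0005 0" --pt "0 0 0.0005 0" --pt "0 0 -0.02 0" --pt "0 0 -0.045 0" --pt "-0.005 0.047 -0.045 0" --pt "-0.01 0.095 -0.045 0" --pt "-0.014 0.143 -0.045 0" --pt "-0.018 0.191 -0.045 0" --pt "-0.022 0.237 -0.045 0" --pt "-0.027 0.283 -0.045 0" --pt "-0.027 0.283 -0.045 0" --jaw 0.04

```text
clock: 29.0
eef_pos: [633.3, 257.0, 168.8]
eef_rot: [3.141, -0.0, -3.136]
wrist_force: [-0.2, 0.3, -0.4]
finger_gap: 40.1
finger_force: 0.0
```

Run:
```python
from h import *
survey(); sscene(); rel((634,252,12,np.pi)); c=cam('wrist'); P=cloud(c); print(lids(c))
```

```text
J 42 [ 415.  -234.5] r 18.0 45.0
L 31 [633.9 252.5  31.9] n 28
L 31 None n 31
J 117 [696.5 -18.5] r 25.3 117.1
J 117 [676.2 119.5] r 25.2 117.8
J 117 [586.9 105.5] r 25.2 117.7
L 143 None n 28
L 143 [606.3 -31.1 144.5] n 31
grip [426.2 -60.3  90. ]
sJ 41 [658.3 406.9] r 14.8 42.9
sJ 41 [ 415.  -233.1] r 17.7 41.3
sJ 116 [586.7 106.3] r 25.4 115.2
sJ 116 [676.6 119.5] r 25.2 115.6
sJ 116 [608.  -32.1] r 24.7 112.8
sJ 116 [696.6 -18.4] r 25.4 115.4
sL 30 [413.6 328.5  30.2] n 15
sL 30 [533.4 414.1  30.1] n 15
sL 142 [-680.6 1637.1  143.8] n 9
sL 142 [-118.1  570.4  143. ] n 101
sL 142 [-83.  642.2 141.3] n 135
sL 142 [608.8 -31.6 142.1] n 31
at [633.8 252.5 168.9] yaw -3.14 gap 40.2 t 29.1
(634, 252, 12, 3.141592653589793) -> [-0.0003 -0.0005  0.1569] 0.002 dist 157
[(array([282., 203.]), np.int32(136), array([631.4, 253.3,  31.4]), np.int64(1919), array([633.3, 253.3,  29.9]))]
```

Request:
move_arm --pt "0 0 0.045 0" --pt "0 0 0.09 0" --pt "0 0 0.13 0" --pt "0 0 0.149 0" --pt "0 0 0.155 0" --pt "0 0 0.157 0" --pt "0 0 0.157 0" --pt "0 0 0.157 0"

```text
clock: 29.95
eef_pos: [634.8, 251.8, 13.9]
eef_rot: [3.141, 0.002, 3.141]
wrist_force: [-1.2, -0.6, 0.6]
finger_gap: 40.0
finger_force: 0.0
```

Request:
move_arm --pt "0 0 0 0" --pt "0 0 0 0" --pt "0 0 0 0" --pt "0 0 0 0" --pt "0 0 0 0" --pt "0 0 0 0" --jaw 0.01

```text
clock: 30.55
eef_pos: [634.1, 251.9, 12.5]
eef_rot: [3.141, 0.0, -3.141]
wrist_force: [-0.2, 0.1, 3.5]
finger_gap: 15.2
finger_force: 20.0
```

Request:
move_arm --pt "0 0 -0.04 0" --pt "0 0 -0.085 0" --pt "0 0 -0.125 0" --pt "0 0 -0.148 0" --pt "-0.01 -0.03 -0.148 0" --pt "-0.02 -0.065 -0.148 0" --pt "-0.03 -0.095 -0.148 0" --pt "-0.037 -0.117 -0.148 0" --pt "-0.041 -0.129 -0.148 0" --pt "-0.042 -0.132 -0.148 0" --pt "-0.042 -0.132 -0.148 0" --pt "-0.042 -0.132 -0.148 0"

```text
clock: 31.75
eef_pos: [675.8, 121.0, 160.2]
eef_rot: [3.141, -0.0, -3.14]
wrist_force: [-0.3, -0.1, -0.5]
finger_gap: 15.1
finger_force: 20.0
```

```bash
cat >> h.py <<'E'
def held(dz=148):
    s=manip.read_state(); print(s['eef_pos'].round(1),s['finger_gap'],s['moment'],s['finger_force'])
    c=cam('scene')
    for j in lids(c,31+dz):
        if j[0][1]>140 and j[2] is not None: print('held',*j)
    for j in jars(c,117):
        if 570<j[2][0]<720: print('sJ',j[2],j[3],j[5])
    for j in lids(c,143):
        if j[0][1]>140 and j[2] is not None: print('seated',*j)
E
python3 -c "
from h import *
held()"
```

```text
[675.8 121.  160.2] 15.128623198573443 [ 0.04471627 -0.0028084  -0.01478628] 19.999955892562866
held [339. 183.] 6 [680.2 127.4 177.7] 139 [675.4 122.   30.5]
sJ [587.1 105.8] 25.1 115.8
sJ [676.8 120.1] 25.2 116.0
sJ [606.3 -32.2] 25.7 113.7
sJ [696.4 -18.4] 25.3 116.0
seated [280. 206.] 31 [607.9 -31.1 142.6] 184 [606.8 -30.6  29.9]
```

Request:
move_arm --pt "-0.0005 -0.0005 0 0" --pt "-0.0005 -0.0005 0.018 0" --pt "-0.0005 -0.0005 0.027 0" --pt "-0.0005 -0.0005 0.031 0" --pt "-0.0005 -0.0005 0.034 0" --pt "-0.0005 -0.0005 0.0355 0" --pt "-0.0005 -0.0005 0.0355 0"

```text
clock: 32.5
eef_pos: [676.7, 119.4, 125.0]
eef_rot: [3.142, 0.0, -3.141]
wrist_force: [-0.4, -0.1, 0.2]
finger_gap: 15.4
finger_force: 20.0
```

Request:
move_arm --pt "0 0 0.0005 0" --pt "0 0 0.0005 0" --pt "0 0 0.0005 0" --pt "0 0 -0.02 0" --pt "0 0 -0.045 0" --pt "0.021 0.042 -0.045 0" --pt "0.042 0.084 -0.045 0" --pt "0.063 0.127 -0.045 0" --pt "0.084 0.169 -0.045 0" --pt "0.105 0.211 -0.045 0" --pt "0.126 0.253 -0.045 0" --pt "0.1447 0.292 -0.045 0" --jaw 0.04

```text
clock: 33.7
eef_pos: [530.6, 413.1, 170.1]
eef_rot: [3.141, 0.0, -3.141]
wrist_force: [1.2, 0.2, -0.3]
finger_gap: 40.2
finger_force: 0.0
```

Run:
```python
from h import *
survey(); sscene(); c=cam('wrist'); print(lids(c)); rel((532,412.2,12,np.pi))
```

```text
J 42 [ 414.4 -234.2] r 17.9 45.0
L 31 None n 33
L 31 None n 32
L 31 [531.3 411.6  31.8] n 31
L 31 [410.3 328.1  31.2] n 28
J 117 [696.5 -18.5] r 25.3 117.5
J 117 [586.9 105.5] r 25.3 117.6
L 143 [675.9 118.3 144.1] n 33
L 143 [606.3 -31.  144.3] n 32
L 143 None n 31
L 143 None n 28
grip [425.5 -61.4  90.3]
sJ 41 [656.7 407.9] r 16.3 44.0
sJ 41 [ 416.  -233.8] r 16.9 42.9
sJ 116 [586.8 106.3] r 25.5 115.4
sJ 116 [676.7 119.3] r 25.4 113.3
sJ 116 [608.8 -32.4] r 24.5 113.6
sJ 116 [696.5 -18.5] r 25.2 115.7
sL 30 [412.4 330.5  29.3] n 15
sL 30 [534.6 411.9  30.2] n 15
sL 142 [-115.2  570.2  142.6] n 136
sL 142 [678.3 117.9 142.4] n 30
sL 142 [607.8 -30.9 142. ] n 31
[(array([280., 204.]), np.int32(136), array([528.3, 413.7,  31.5]), np.int64(1908), array([530. , 414.2,  30. ]))]
at [530.4 413.4 169.8] yaw -3.138 gap 39.9 t 33.9
(532, 412.2, 12, 3.141592653589793) -> [-0.0016 -0.0012  0.1578] 0.004 dist 158
```

Request:
move_arm --pt "0 0 0.045 0" --pt "0 0 0.09 0" --pt "0 0 0.13 0" --pt "0 0 0.149 0" --pt "0 0 0.155 0" --pt "0 0 0.157 0" --pt "0 0 0.157 0" --pt "0 0 0.157 0"

```text
clock: 34.65
eef_pos: [532.6, 411.6, 14.4]
eef_rot: [3.14, 0.002, 3.142]
wrist_force: [0.4, 0.2, 0.4]
finger_gap: 39.9
finger_force: 0.0
```

Request:
move_arm --pt "0 0 0 0" --pt "0 0 0 0" --pt "0 0 0 0" --pt "0 0 0 0" --pt "0 0 0 0" --pt "0 0 0 0" --jaw 0.01

```text
clock: 35.25
eef_pos: [531.9, 411.4, 13.0]
eef_rot: [3.141, 0.0, -3.141]
wrist_force: [-1.0, 0.5, 3.4]
finger_gap: 15.4
finger_force: 20.0
```

Request:
move_arm --pt "0 0 -0.04 0" --pt "0 0 -0.085 0" --pt "-0.004 -0.02 -0.12 0" --pt "-0.01 -0.057 -0.148 0" --pt "-0.018 -0.1 -0.148 0" --pt "-0.026 -0.145 -0.148 0" --pt "-0.034 -0.19 -0.148 0" --pt "-0.042 -0.235 -0.148 0" --pt "-0.049 -0.272 -0.148 0" --pt "-0.053 -0.296 -0.148 0" --pt "-0.055 -0.306 -0.148 0" --pt "-0.055 -0.306 -0.148 0"

```text
clock: 36.45
eef_pos: [587.0, 104.7, 160.6]
eef_rot: [-3.142, -0.0, 3.14]
wrist_force: [-1.1, -0.6, -0.9]
finger_gap: 15.0
finger_force: 20.0
```

```bash
python3 -c "
from h import *
manip.read_state();cam('top');held()"
```

```text
[586.8 105.7 160.6] 15.820122450665712 [ 0.01342523  0.03736304 -0.03381113] 19.999871850013733
sJ [587.3 106.2] 25.5 115.1
sJ [675.3 120. ] 26.7 113.7
sJ [609.2 -32.5] 23.9 113.9
sJ [696.4 -18.5] 25.3 115.9
seated [336. 195.] 30 [678.8 118.4 142.2] 172 [677.  120.2  30.5]
seated [280. 206.] 31 [608.2 -31.  142.3] 185 [607.1 -30.2  30.9]
```

Request:
move_arm --pt "0 0 0.018 0" --pt "0 0 0.027 0" --pt "0 0 0.031 0" --pt "0 0 0.034 0" --pt "0 0 0.0355 0" --pt "0 0 0.0355 0"

```text
clock: 37.15
eef_pos: [587.0, 105.4, 125.5]
eef_rot: [3.142, 0.0, -3.141]
wrist_force: [0.3, -0.0, -1.2]
finger_gap: 15.7
finger_force: 20.0
```

Request:
move_arm --pt "0 0 0.0005 0" --pt "0 0 0.0005 0" --pt "0 0 0.0005 0" --pt "0 0 -0.02 0" --pt "0 0 -0.045 0" --pt "0.028 0.035 -0.045 0" --pt "0.056 0.071 -0.045 0" --pt "0.084 0.107 -0.045 0" --pt "0.113 0.143 -0.045 0" --pt "0.142 0.179 -0.045 0" --pt "0.165 0.209 -0.045 0" --pt "0.176 0.223 -0.045 0" --jaw 0.04

```text
clock: 38.35
eef_pos: [409.0, 330.3, 170.6]
eef_rot: [3.141, 0.0, -3.139]
wrist_force: [1.0, 0.5, 0.0]
finger_gap: 40.0
finger_force: 0.0
```

Run:
```python
from h import *
survey(); sscene(); c=cam('wrist'); print(lids(c)); rel((411,328.5,12.5,np.pi))
```

```text
J 42 [ 415.  -234.4] r 18.2 44.8
L 31 None n 33
L 31 None n 31
L 31 None n 32
J 117 [696.3 -18.6] r 25.3 117.4
L 143 [676.2 118.6 143.7] n 33
L 143 [606.3 -31.  144.1] n 31
L 143 [586.4 104.3 144.2] n 32
grip [426.2 -61.5  90.5]
sJ 41 [657.1 406.8] r 15.3 42.2
sJ 41 [ 416.4 -234.1] r 16.6 42.7
sJ 116 [588.2 103.4] r 24.1 112.5
sJ 116 [676.2 120.1] r 26.4 113.8
sJ 116 [608.3 -33. ] r 24.4 113.6
sJ 116 [696.4 -18.5] r 25.3 115.5
sL 30 [412.  329.6  29.5] n 15
sL 142 [-678.2 1626.8  141.1] n 14
sL 142 [-118.6  570.6  143.2] n 133
sL 142 [587.8 105.7 141.1] n 27
sL 142 [679.4 117.9 142.5] n 30
sL 142 [608.1 -30.9 141.8] n 31
[(array([282., 202.]), np.int32(135), array([406.8, 329.8,  31.4]), np.int64(1899), array([408.5, 330.2,  29.8]))]
at [410.5 328.8 170.4] yaw -3.14 gap 40.0 t 38.5
(411, 328.5, 12.5, 3.141592653589793) -> [-0.0004 -0.0003  0.1579] 0.002 dist 158
```

Request:
move_arm --pt "0 0 0.045 0" --pt "0 0 0.09 0" --pt "0 0 0.13 0" --pt "0 0 0.149 0" --pt "0 0 0.155 0" --pt "0 0 0.157 0" --pt "0 0 0.157 0" --pt "0 0 0.157 0"

```text
clock: 39.3
eef_pos: [411.6, 328.6, 14.5]
eef_rot: [3.14, 0.002, 3.142]
wrist_force: [0.9, 0.3, -0.5]
finger_gap: 39.5
finger_force: 0.0
```

Request:
move_arm --pt "0 0 0 0" --pt "0 0 0 0" --pt "0 0 0 0" --pt "0 0 0 0" --pt "0 0 0 0" --pt "0 0 0 0" --jaw 0.01

```text
clock: 39.9
eef_pos: [410.9, 328.4, 13.5]
eef_rot: [3.141, 0.0, -3.141]
wrist_force: [-1.3, -0.6, 4.2]
finger_gap: 15.6
finger_force: 20.0
```

Request:
move_arm --pt "0 0 -0.045 0" --pt "0 0 -0.09 0" --pt "0 0 -0.135 0" --pt "0 0 -0.165 0" --pt "-0.018 -0.022 -0.165 0" --pt "-0.045 -0.055 -0.165 0" --pt "-0.073 -0.089 -0.165 0" --pt "-0.101 -0.123 -0.165 0" --pt "-0.129 -0.157 -0.165 0" --pt "-0.157 -0.191 -0.165 0" --pt "-0.185 -0.225 -0.165 0" --pt "-0.213 -0.259 -0.165 0"

```text
clock: 41.1
eef_pos: [624.7, 67.7, 177.9]
eef_rot: [-3.142, -0.001, -3.141]
wrist_force: [0.8, 0.5, -0.6]
finger_gap: 15.3
finger_force: 20.0
```

Request:
move_arm --pt "-0.027 -0.033 0 0" --pt "-0.05 -0.061 0 0" --pt "-0.065 -0.079 0 0" --pt "-0.0725 -0.088 0 0" --pt "-0.0725 -0.088 0.015 0" --pt "-0.0725 -0.088 0.018 0" --pt "-0.0725 -0.088 0.018 0"

```text
clock: 41.8
eef_pos: [695.6, -17.8, 158.8]
eef_rot: [3.141, -0.002, -3.141]
wrist_force: [0.4, 0.4, -0.5]
finger_gap: 15.3
finger_force: 20.0
```

```bash
python3 -c "
from h import *
held(147); rel((696.4,-18.5,125.5,np.pi))"
```

```text
[695.6 -17.8 158.8] 15.262509202924546 [0.03389372 0.03812841 0.02797639] 19.999901354312897
held [309. 208.] 11 [698.4 -12.4 175.8] 166 [694.5 -16.   31. ]
sJ [679.5 113.9] 19.9 113.5
sJ [609.4 -34.6] 22.5 113.5
sJ [696.7 -18.9] 25.0 115.6
seated [336. 195.] 29 [679.1 117.3 142.8] 174 [676.2 120.5  30.7]
seated [280. 206.] 31 [608.  -30.5 142.3] 187 [606.7 -30.3  30.2]
at [695.9 -17.8 159.8] yaw -3.141 gap 15.5 t 41.9
(696.4, -18.5, 125.5, 3.141592653589793) -> [-0.0005 -0.0007  0.0343] 0.001 dist 34
```

Request:
move_arm --pt "-0.001 -0.0012 0 0" --pt "-0.001 -0.0012 0.016 0" --pt "-0.001 -0.0012 0.025 0" --pt "-0.001 -0.0012 0.029 0" --pt "-0.001 -0.0012 0.032 0" --pt "-0.001 -0.0012 0.0335 0" --pt "-0.001 -0.0012 0.0335 0"

```text
clock: 42.55
eef_pos: [697.5, -19.9, 126.8]
eef_rot: [-3.142, 0.0, -3.141]
wrist_force: [0.1, -0.4, -0.7]
finger_gap: 15.5
finger_force: 20.0
```

Request:
move_arm --pt "0 0 0.0005 0" --pt "0 0 0.0005 0" --pt "0 0 0.0005 0" --pt "0 0 -0.02 0" --pt "0 0 -0.05 0" --pt "0.045 -0.008 -0.05 0" --pt "0.09 -0.015 -0.05 0" --pt "0.135 -0.022 -0.05 0" --pt "0.18 -0.03 -0.05 0" --pt "0.225 -0.037 -0.05 0" --pt "0.268 -0.0425 -0.05 0" --pt "0.268 -0.0425 -0.05 0" --jaw 0.05

```text
clock: 43.75
eef_pos: [425.9, -62.6, 177.0]
eef_rot: [-3.142, -0.0, 3.141]
wrist_force: [0.9, -0.1, -0.1]
finger_gap: 50.0
finger_force: 0.0
```

Run:
```python
from h import *
survey(); held(147); rel((428,-61,60,np.pi))
for n in('scene','top'):
    c=cam(n); P=cloud(c)
    for x,y in ((696.5,-18.5),(676.3,119.6),(607.3,-31.7),(586.9,105.7)):
        q=P[(np.hypot(P[...,0]-x,P[...,1]-y)<33)&(np.abs(P[...,2]-121)<5)&(hsv(c)[...,1]<60)&(hsv(c)[...,2]>120)]
        if len(q)<20: print(n,x,'occl',len(q)); continue
        a=np.linalg.lstsq(np.c_[q[:,:2]-q[:,:2].mean(0),np.ones(len(q))],q[:,2],rcond=None)[0]; e=cv2.minEnclosingCircle(q[:,:2].astype(np.float32)); print(n,x,len(q),a.round(3),np.round([*e[0],e[1]],1))
    if n=='scene': cv2.imwrite('pics/s2.png',cv2.resize(c['frame'][140:300,180:400],None,fx=3,fy=3,interpolation=cv2.INTER_CUBIC))
```

```text
J 42 [ 414.8 -234.7] r 17.9 44.4
L 31 None n 34
L 31 None n 33
L 31 None n 32
L 31 None n 32
L 143 [695.2 -19.8 143.8] n 34
L 143 [676.1 118.4 144.2] n 33
L 143 [606.3 -31.  144.3] n 32
L 143 [586.2 104.5 143.6] n 32
[428.3 -62.6 177.6] 50.10389884773632 [ 0.0535275  -0.01908769  0.06320792] 0.0
sJ [589.4 103.2] 23.5 113.5
sJ [675.4 121.8] 27.6 113.4
sJ [608.8 -32.3] 24.4 113.5
sJ [703.4 -25.4] 17.0 113.3
seated [309. 184.] 27 [588.7 104.7 142. ] 152 [588.4 105.9  31.4]
seated [336. 195.] 30 [678.9 118.2 142.4] 167 [675.1 119.7  30.8]
seated [280. 206.] 31 [608.8 -31.8 142. ] 184 [607.  -30.2  31.3]
seated [307. 219.] 39 [697.4 -19.4 142.2] 210 [695.7 -18.3  30.3]
at [429.6 -62.6 177.6] yaw 3.141 gap 50.2 t 43.9
(428, -61, 60, 3.141592653589793) -> [0.0018 0.0017 0.1176] -0.0 dist 118
scene 696.5 215 [6.00000e-03 4.00000e-03 1.21397e+02] [695.6 -20.1  30.9]
scene 676.3 172 [ 7.0000e-03 -0.0000e+00  1.2129e+02] [675.3 119.5  31.2]
scene 607.3 186 [4.00000e-03 3.00000e-03 1.21397e+02] [607.4 -29.5  30.3]
scene 586.9 152 [1.80000e-02 5.00000e-03 1.21317e+02] [584.8 106.3  31.4]
top 696.5 420 [ 8.00000e-03 -4.00000e-03  1.22124e+02] [696.4 -19.5  29.8]
top 676.3 434 [-1.0000e-03 -1.0000e-03  1.2215e+02] [677.2 119.5  29.8]
top 607.3 452 [-9.00000e-03  1.00000e-03  1.22021e+02] [607.  -31.   29.9]
top 586.9 449 [ 3.00000e-03 -6.00000e-03  1.22089e+02] [586.5 105.8  30. ]
```

View pics/s2.png

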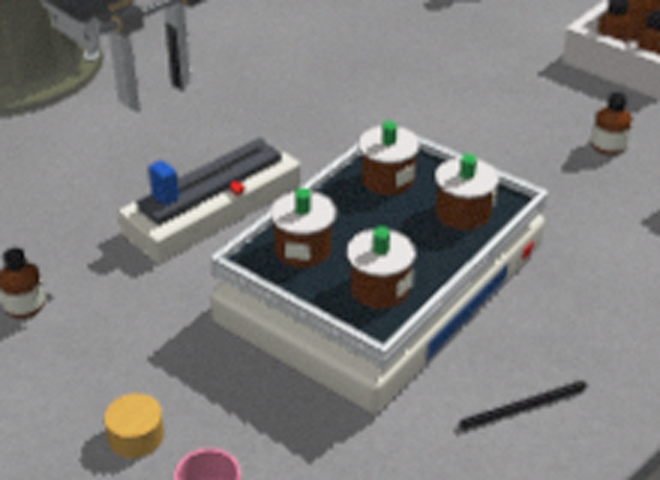

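The picture shows all four lids seated level on the jars on the platform. The slider grip (163,182) is still off and the bottles and puck are undisturbed. Now I'll set the speed.

Request:
move_arm --pt "0.001 0.001 0.045 0" --pt "0.001 0.001 0.085 0" --pt "0.001 0.001 0.11 0" --pt "0.001 0.001 0.117 0" --pt "0.001 0.001 0.117 0" --pt "0.001 0.001 0.117 0"

```text
clock: 44.55
eef_pos: [429.4, -61.5, 60.8]
eef_rot: [-3.141, 0.001, -3.141]
wrist_force: [-0.9, 1.0, 0.9]
finger_gap: 49.8
finger_force: 0.0
```

Request:
move_arm --pt "0 0 0 0" --pt "0 0 0 0" --pt "0 0 0 0" --pt "0 0 0 0" --pt "0 0 0 0" --pt "0 0 0 0" --jaw 0.015

```text
clock: 45.15
eef_pos: [428.6, -61.1, 60.1]
eef_rot: [3.141, 0.0, 3.142]
wrist_force: [-1.0, 5.8, 5.1]
finger_gap: 19.9
finger_force: 20.0
```

Run:
```python
from h import *
rel()
for n in ('top','scene'):
    c=cam(n); h=hsv(c); m=((h[...,0]<6)|(h[...,0]>175))&(h[...,1]>150)&(h[...,2]>120); P=cloud(c)
    m&=(abs(P[...,0]-455)<20)&(abs(P[...,1])<60)
    v,u=np.nonzero(m); print(n,len(u),plane(c,np.c_[u,v],42).mean(0).round(1),P[m].mean(0).round(1),P[m].min(0).round(1),P[m].max(0).round(1))
    for j in colr(c,(105,150,90),(125,255,255),89.5,6): print('grip',j)
```

```text
at [428.6 -61.1  60.1] yaw 3.142 gap 19.9 t 45.1
top 1 [ 549.8 -650.7   42. ] [ 437.7  -31.  1179.8] [ 437.7  -31.  1179.8] [ 437.7  -31.  1179.8]
scene 13 [451.7  15.8  42. ] [453.5  14.4  43.7] [445.5   7.6  39.8] [462.9  22.5  46.4]
grip (array([236., 200.]), np.int32(42), array([432. , -57.9,  87.9]), array([25., 18., 35.]))
```

Request:
move_arm --pt "0 0.012 0 0" --pt "0 0.028 0 0" --pt "0 0.044 0 0" --pt "0 0.058 0 0" --pt "0 0.067 0 0" --pt "0 0.072 0 0" --pt "0 0.073 0 0" --pt "0 0.073 0 0" --pt "0 0.073 0 0"

```text
clock: 46.15
eef_pos: [429.7, 12.0, 60.1]
eef_rot: [-3.141, 0.004, -3.141]
wrist_force: [8.1, 0.8, -3.1]
finger_gap: 20.0
finger_force: 20.0
```

Request:
move_arm --pt "0 0 0 0" --pt "0 0 0 0" --pt "0 0 0 0" --pt "0 0 0 0" --pt "0 0 -0.03 0" --pt "0 0 -0.07 0" --pt "0 0 -0.11 0" --pt "0.03 0.04 -0.12 0" --pt "0.05 0.08 -0.12 0" --pt "0.06 0.12 -0.12 0" --pt "0.06 0.16 -0.12 0" --pt "0.06 0.2 -0.12 0" --jaw 0.05

```text
clock: 47.35
eef_pos: [367.8, 213.2, 180.1]
eef_rot: [3.141, 0.001, -3.141]
wrist_force: [0.9, -0.5, -0.3]
finger_gap: 50.3
finger_force: 0.0
```

Run:
```python
from h import *
rel()
for n in ('top','scene'):
    c=cam(n); h=hsv(c); m=((h[...,0]<6)|(h[...,0]>175))&(h[...,1]>150)&(h[...,2]>120); P=cloud(c)
    m&=(abs(P[...,0]-455)<20)&(abs(P[...,1])<60)&(P[...,2]<60)
    v,u=np.nonzero(m); print(n,len(u),P[m].mean(0).round(1),P[m].min(0).round(1),P[m].max(0).round(1))
    for j in colr(c,(105,150,90),(125,255,255),89.5,6): print('grip',j)
    if n=='top': cv2.imwrite('pics/t2.png',cv2.resize(c['frame'][100:300,180:380],None,fx=3,fy=3,interpolation=cv2.INTER_CUBIC))
survey(); held()
```

```text
at [367.8 213.2 180.1] yaw -3.141 gap 50.3 t 47.4
top 21 [456.3  11.6  44.3] [449.5   6.   40.9] [461.8  15.9  47. ]
grip (array([275., 262.]), np.int32(89), array([427.4,  12.7,  89.8]), array([26., 17.,  9.]))
scene 13 [452.4  15.2  42.7] [444.2  10.1  39.7] [459.9  22.9  44.2]
grip (array([252., 191.]), np.int32(89), array([429.6,  11.8,  88.3]), array([806., 611., 735.]))
J 42 [ 414.9 -234. ] r 18.1 45.0
L 31 None n 34
L 31 None n 34
L 31 None n 32
L 31 None n 32
L 143 [695.  -19.7 144.2] n 34
L 143 [676.1 118.5 143.9] n 34
L 143 [606.5 -31.2 144.6] n 32
L 143 [586.2 104.3 143.8] n 32
grip [427.4  12.7  90.5]
[367.9 212.9 179.5] 50.237539855376674 [0.00465954 0.00106733 0.02020931] 0.0
sJ [592.  100.9] 20.8 114.3
sJ [680.2 114.3] 19.3 113.6
sJ [621.9 -46.8] 9.0 114.6
sJ [693.6 -17.1] 29.0 114.1
seated [309. 184.] 27 [588.2 105.3 141.5] 152 [586.1 106.   30.4]
seated [336. 195.] 30 [678.7 118.4 142.5] 169 [677.5 119.7  30.7]
seated [280. 206.] 31 [608.3 -31.3 142.6] 183 [606.4 -29.9  30. ]
seated [307. 219.] 40 [697.9 -19.4 143.3] 213 [695.6 -18.7  29.9]
```

View pics/t2.png

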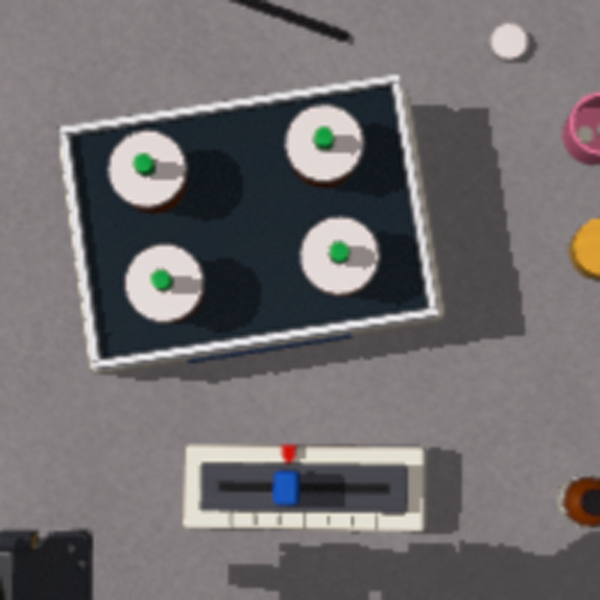

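The slider grip (286,488) is level with the pointer (289,454): both measure y ≈ 12 mm in the top view, and the scene view agrees to about 3 mm. All four lids are seated, so I'm handing in.

```bash
python3 -c "
from cell import manip
print(manip.sign_off())"
```

```text
the job is handed in; nothing more can be done
None
```

The job is handed in: the slider went to off first, all four amber jars now stand on the platform with lids seated level, and the slider grip is at the red pointer to within about 1–3 mm; no verdict was returned.

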